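# Clamp a lino block in the carving jig

### The job

Clamp the long mounted lino block in the carving jig: push the sprung hold-down arm back by its knob until it stays back, slide the block in between the side rails and press it gently home against the stop bar. Then bring the arm down by its knob under control, never letting it snap or forcing it, so that it bears on the block by its own spring; leave everything else on the bench where it is.

Things in the scene. Friction and masses are not known exactly. Their poses are not given: they have to be found in the camera images.
- jig: Carving jig fixed to the bench: aluminium bed, 12 mm thick, 104 mm wide, from x = -143 to 117 mm, with two side rails, a steel end stop and, behind it, a sprung hold-down arm. Origin: bench height, under the face of the end stop's cross-block. x points along the rails from the open entry to the end stop (away from the robot), y left, z up; the block lies on the bed's top, z = 12 mm.
- entry (a point): Middle of the channel's open entry, on the bed's top (jig x = -55, y = 0, z = 12 mm), axes as the jig's. From here the two side rails run 55 mm to the end stop, 14 mm high over the bed, 12 mm thick, 60 mm clear between them. In front of it 88 mm of the bed is bare: free room for fingers on both sides of the block, which sticks out 60 to 80 mm when home.
- end_stop: End stop: a fixed steel cross-block, 84 mm wide, 26 mm high over the bed, carrying a steel stop bar, 52 mm wide, 23 mm high, set out towards the entry on two screws. The bar's face (its middle: bar_face) stands 5 to 25 mm before the cross-block, as last set; that is not measured: feel for it. Origin: middle of the cross-block's face, at the bed's top. Axes as the jig's.
- home (a point): About where the block's centre comes when it is home, its end flush on the stop bar: midway between the rails, 15 mm over the bed, jig x = -70 mm, give or take 10 mm along x by the bar's setting (y = 0, z = 27 mm). Axes as the jig's. Sliding on the bed takes 1 to 3 N.
- clamp (a joint): Angle of the hold-down arm (rad): 0 fully down with nothing under it (start), about 0.09 bearing on the block, 1.4 fully back. A spring strut takes it over centre: below about 0.75 it is pulled down, above that it is pulled back and stays at 1.4. The knob takes up to about 7 N along its arc; let go past the centre, it snaps over hard. On the block it bears with about 6 N.
- pin (a point): Centre of the pin, along the jig's y, about which the arm turns (jig x = 38, y = 0, z = 78 mm), between two steel cheeks 42 mm wide over all and 94 mm high. Axes as the jig's.
- knob (a point): Centre of the black ball knob, 28 mm across, on the arm's 11 mm round handle, 105 mm from the pin. Arm down: the handle leans 0.55 rad from vertical towards the entry (knob at jig x = -17, z = 168 mm). Arm back: it leans 0.85 rad the other way (x = 117, z = 147 mm). It moves on an arc about the pin; towards +x of the jig swings the arm up and back. Its axes turn with the arm.
- foot (a point): Underside of the arm's domed rubber foot, 24 mm across; it bears on the block's top 25 to 45 mm from the block's end. Arm fully down with no block: 22 mm over the bed. Arm back: the foot stands above the end stop, 147 to 171 mm over the bench at jig x = -21 to 4 mm, so that the block and the hand must come in from the front or below it.
- block_center (a point): Centre (half-way up) of the long block: plywood with a dark lino face on top, 110 x 54 mm and 30 mm high, about 0.15 kg, lying flat. Its x axis is along its length; either end may go in first.
- square_block: Another mounted lino block, square, 78 x 78 x 30 mm: leave it. Origin: centre of its underside.
- ink_tub: White ink tub, 68 mm across, 70 mm high: leave it. Origin: centre of its underside.
- ink_pot: Small ink pot, 52 mm across, 52 mm high: leave it. Origin: centre of its underside.
- brayer: Hand roller lying flat, roller 90 mm long, 36 mm across, handle reaching 146 mm along its -x: leave it. Origin: under the roller's middle.
- gouge: Carving gouge lying along its x, about 160 mm long, 27 mm high: leave it. Origin: bench level, near its middle.
- squeegee: Squeegee lying flat, 200 x 95 x 26 mm, wooden handle with a black rubber blade: leave it. Origin: underside, near its centre.
- ink_knife: Ink knife (spatula) 210 mm long lying flat along its x: leave it. Origin: underside.
Things that resemble listed ones, but are neither listed nor needed, are in the scene too. What is shaped like the part that bears block_center but red is not meant.

How it is judged:
By the outcome, as a careful person would: the job done as asked, in the order asked, and still so for the second after the job is handed in, with the robot touching nothing.
It also fails if it takes over 72 s, if anything falls off the work surface, if the arm or the gripper's body presses on something with over 40 N, if the wrist force passes 120 N, or if a joint passes its speed limit or range.

### The arm

A 7-joint arm with a two-finger parallel gripper is mounted at the origin on the work surface. World frame = base frame: x ahead of the robot, y to its left, z up, the work surface at z = 0. Lengths are in m, angles in degrees, forces in N, time in s.
With the tool pointing down it reaches from about 0.4 to 0.85 m from the base axis. Payload 4.4 kg.
Tool frame: the origin (TCP) lies midway between the tips of the shut fingers; the grasp point (between the pads) lies 19 mm behind it (ctrl.pinch_z is the distance from the TCP to the grasp point, in m); z points along the fingers, y is the line along which they close (so a half turn about z gives the same grasp; the last joint's range is limited). The gripper opens to 94 mm and grips with 3 to 60 N. Pads are 16 mm wide; open, the fingers measure 119 mm over their backs; the gripper's body (75 mm by 177 mm) begins 78 mm behind the grasp point.
Start: joints at [-79.916, 36.005, 2.206, 86.941, -1.547, 57.084, -1.146], TCP at [0.156, 0.631, 0.172] pointing down, gripper open.
Joint ranges: [-175.42, 175.42], [-21.48, 121.26], [-71.46, 75.88], [10.55, 141.38], [-63.04, 243.04], [13.31, 113.54], [-168.57, 168.57]. Speed limits (degrees/s): [147.25, 147.25, 180, 180, 180, 180, 180].

### API

Orientations are given as [roll, pitch, yaw] about the fixed x, y, z axes, in that order (R = Rz(yaw) Ry(pitch) Rx(roll)).
In Python, from cell import ctrl gives the robot as it stands.
- The arm moves only by the shell command python3 -m handwheel 'ROWS' [FORCE]. ROWS is JSON, a list of rows, each an object of numbers: "dx", "dy", "dz": the shift along the world's x, y, z in m; "yaw": the turn about the world's z in rad; "hand": the closure, from 0 (fully open) to 1 (shut). In form: [{"dx": .., "dy": .., "dz": .., "yaw": .., "hand": ..}, ...]. A call has 1 to 20 rows; each row shifts and turns the commanded pose from where the row before left it; what a row does not reach is not made up. A row lasts 1/12 s, in which the tool goes at most 41.7 mm and 7.16 degrees, less where a joint would pass 70% of its speed; a pose out of reach is approached as far as the arm can. A call with a gripper value outside its range is refused whole. The fingers move at their own pace and stop on an object; FORCE is the grip in N (left out, the last holds). Time passes only in rows, so rows that do not move let the fingers close. It gives the time, the measured TCP pose, the force, the opening and the grip force at its end, in the units of the state.
- ctrl.read_state(): the state, without advancing time (a new reading comes with each control period).
- ctrl.camera(name): name is "side" or "top"; returns a dict with "color" (384x512x3 uint8, red, green, blue), "fx", "fy", "cx", "cy" (pixels), "pose" (4x4, takes a point from camera to world coordinates). Camera axes: x right, y down, z forward; pixel columns grow to the right and rows downward; lengths in m; the calibration is good to about 2 mm. A picture is of the moment at which its call begins. There is no depth.
- ctrl.sign_off(): hands the job in; it is judged then, once.
The state is a dict: "clock": time; "qpos": joint angles; "dq": joint speeds; "effort": joint torques, N m; "eef_pos": TCP position; "tcp_rot": TCP orientation; "contact_force": force on the tool from outside, world axes, zero at the start; "wrist_torque": the same for the moment, N m; "grip_width": opening from 0.0 (shut) to 1.0 (fully open); "grasp_force": force on a finger pad.
Only numpy, scipy, OpenCV 4.12 (cv2) and the standard library are available. Lean on these libraries where they do the work, as an engineer would, in place of code of your own. Each camera call takes 0.05 s, during which the arm holds its last target. There are 200 camera calls.

## Working session

There is one attempt and no reset: what is moved stays moved. The work goes in short steps, Python scripts to look and compute and a shell command to move; the robot and the scene stay as the last step left them, time stands still between calls to the robot, and variables do not carry over. Pictures are saved under pics/ and viewed, at most 10 in all, crops included, and the job is handed in when it is done.

```bash
ls; mkdir -p pics
python3 - <<'E'
from cell import ctrl
import cv2
for n in("top","side"):
    c=ctrl.camera(n); cv2.imwrite(f"pics/{n}0.png",cv2.cvtColor(c["color"],cv2.COLOR_RGB2BGR))
    print(n,c["fx"],c["fy"],c["cx"],c["cy"],c["pose"].round(4).tolist() if hasattr(c["pose"],"round") else c["pose"])
print(ctrl.read_state(),ctrl.pinch_z)
E
```

```text
pics
top 348.919092369268 348.919092369268 258.69700006874024 190.90695962477903 [[-0.0277, -0.9804, 0.195, 0.2913], [-0.9996, 0.0258, -0.012, -0.0413], [0.0067, -0.1952, -0.9807, 1.0975], [0.0, 0.0, 0.0, 1.0]]
side 459.6003564288506 459.6003564288506 256.14531325564946 199.3554901238529 [[0.9067, -0.274, 0.3207, -0.028], [-0.4213, -0.6227, 0.6593, -1.1484], [0.0191, -0.7329, -0.6801, 1.2554], [0.0, 0.0, 0.0, 1.0]]
{'clock': 0.1, 'qpos': array([-79.91609394,  36.05326552,   2.20193223,  86.98857674,
        -1.54713862,  57.08433758,  -1.14513656]), 'dq': array([ 0.067714  ,  0.00302142, -0.00094534, -0.16856312, -0.00847009,
       -0.05087591,  0.04362572]), 'effort': array([ 3.63659958e-03, -5.50792587e+01,  1.14804916e+00, -1.87114978e+01,
       -5.20545524e-02,  1.91662030e-02,  4.32319405e-05]), 'eef_pos': array([0.15544777, 0.630473  , 0.1710593 ]), 'tcp_rot': array([-1.79903464e+02,  3.25891692e-04,  1.66147407e+02]), 'contact_force': array([-0.08650647,  0.84342454, -0.62385482]), 'wrist_torque': array([-0.01552625,  0.00199444,  0.02672338]), 'grasp_force': 0.0, 'grip_width': 0.99932496373846} 0.0188
```

View pics/top0.png

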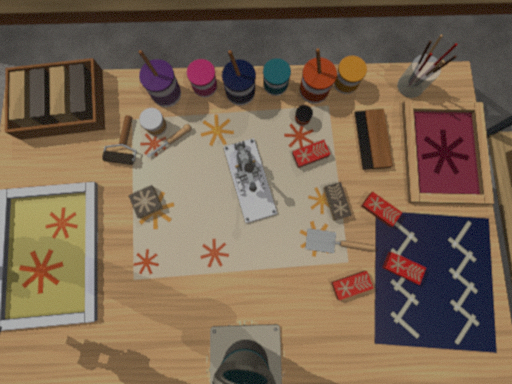

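View pics/side0.png

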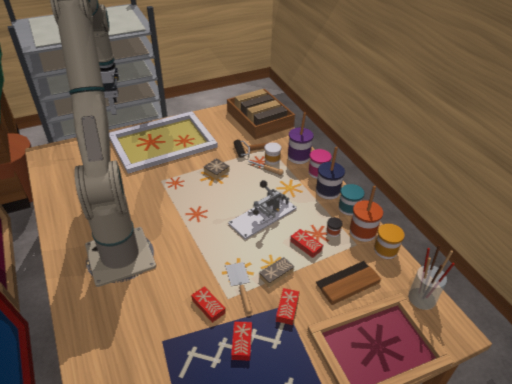

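The top view shows the jig at about (250,180), the long dark block at (338,201), the square block at (146,201) and the knob near (250,188). The red blocks are decoys. I'll zoom in on both views.

```bash
cat > h.py <<'E'
import numpy as np,cv2
from cell import ctrl
def ray(c,p):
    P=np.array(c["pose"]);d=P[:3,:3]@np.array([(p[0]-c["cx"])/c["fx"],(p[1]-c["cy"])/c["fy"],1]);return P[:3,3],d
def onplane(c,p,z):
    o,d=ray(c,p);return o+d*(z-o[2])/d[2]
def proj(c,X):
    P=np.array(c["pose"]);q=P[:3,:3].T@(np.array(X)-P[:3,3]);return np.array([c["fx"]*q[0]/q[2]+c["cx"],c["fy"]*q[1]/q[2]+c["cy"]])
def tri(c1,p1,c2,p2):
    A=[];b=[]
    for c,p in((c1,p1),(c2,p2)):
        o,d=ray(c,p);d=d/np.linalg.norm(d);M=np.eye(3)-np.outer(d,d);A.append(M);b.append(M@o)
    return np.linalg.lstsq(np.vstack(A),np.hstack(b),rcond=None)[0]
E
python3 - <<'E'
import cv2,numpy as np
t=cv2.imread("pics/top0.png");s=cv2.imread("pics/side0.png")
a=cv2.resize(t[130:230,215:365],None,fx=5.3,fy=5.3,interpolation=cv2.INTER_CUBIC)
cv2.imwrite("pics/tc.png",a)
cv2.imwrite("pics/sc.png",cv2.resize(s[170:290,220:350],None,fx=5,fy=5,interpolation=cv2.INTER_CUBIC)[:600])
E
```

```text
(no output)
```

View pics/tc.png

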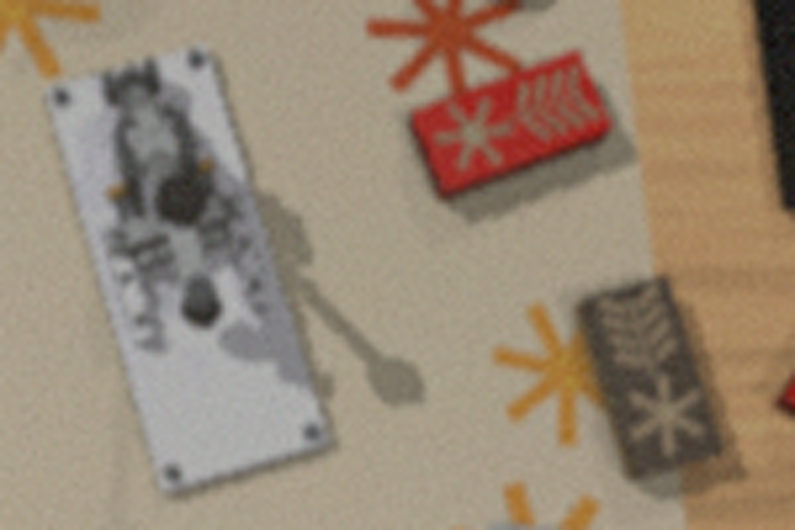

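View pics/sc.png

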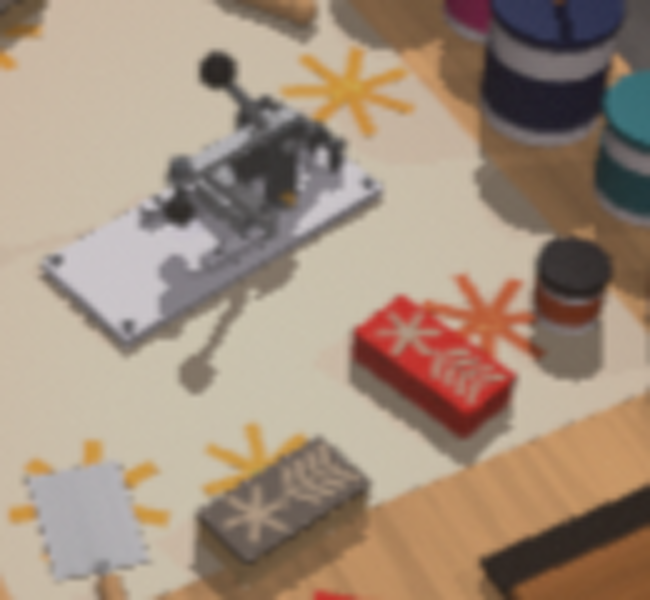

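The top crop shows the bed corners at crop (48,92), (213,48), (330,440), (167,493), the knob at (182,198), and the block's top corners at (578,300), (668,277), (722,452), (632,480). The side crop gives matching bed corners at (42,268), (127,347), (383,190) and the knob at (217,70).

Run:
```python
from h import *
from scipy.optimize import least_squares
t=ctrl.camera("top");s=ctrl.camera("side")
T=lambda u,v:np.array([(u+.5)/5.3-.5+215,(v+.5)/5.3-.5+130])
S=lambda u,v:np.array([(u+.5)/5-.5+220,(v+.5)/5-.5+170])
def fit(obs,x0):
    def pts(p,b): c,n=np.cos(p[2]),np.sin(p[2]); return [p[0]+c*b[0]-n*b[1],p[1]+n*b[0]+c*b[1],b[2]]
    r=lambda p:np.hstack([proj(c,pts(p,b))-q for c,q,b in obs])
    o=least_squares(r,x0,x_scale=[.01,.01,.1]);print(o.x[:2].round(4),np.degrees(o.x[2]).round(2),o.fun.round(1));return o.x
a,b,w,z=-.143,.117,.052,.012
J=[(t,T(48,92),[b,w,z]),(t,T(213,48),[b,-w,z]),(t,T(330,440),[a,-w,z]),(t,T(167,493),[a,w,z])]
J2=[(s,S(42,268),[a,w,z]),(s,S(127,345),[a,-w,z]),(s,S(383,190),[b,-w,z])]
x0=[.5,0,.2]
fit(J,x0);fit(J2,x0);j=fit(J+J2,x0)
l,w,z=.055,.027,.03
B=[(t,T(578,300),[l,w,z]),(t,T(668,277),[l,-w,z]),(t,T(722,452),[-l,-w,z]),(t,T(632,480),[-l,w,z])]
B2=[(s,S(200,517),[-l,w,z]),(s,S(320,438),[l,w,z]),(s,S(370,482),[l,-w,z]),(s,S(250,563),[-l,-w,z])]
x0=[.5,-.25,.2]
fit(B,x0);fit(B2,x0);fit(B+B2,x0)
k=tri(t,T(182,198),s,S(217,70));print("knob",k)
c,n=np.cos(j[2]),np.sin(j[2])
R=np.array([[c,-n],[n,c]])
for x in(-.017,.117,-.07,-.055,.038,0):print(x,(j[:2]+R@[x,0]).round(4))
```

```text
[ 0.5581 -0.025 ] 14.92 [-0.  -0.6 -0.5 -0.8  0.8  0.9 -0.3  0.3]
[ 0.5564 -0.03  ] 15.56 [-0.4 -0.2  0.2  0.3  0.3 -0.1]
[ 0.5579 -0.0262] 15.17 [ 0.2 -0.4 -0.3 -0.8  1.4  0.9  0.3  0.4 -0.5 -1.2 -0.2 -0.7  0.2 -0.7]
[ 0.4664 -0.2974] 13.08 [ 0.1 -0.2 -0.4 -0.1  0.   0.6  0.3 -0.3]
[ 0.4671 -0.3032] 15.0 [-0.5 -0.4 -0.2 -0.5  0.5  0.2  0.1  0.6]
[ 0.4671 -0.2996] 13.87 [ 0.6 -0.3  0.  -0.4  0.9  0.2  1.2 -0.5 -1.  -1.4 -0.4 -1.1  0.1 -0.3
 -0.7 -0.3]
knob [ 0.5436487  -0.02754942  0.16735512]
-0.017 [ 0.5415 -0.0306]
0.117 [0.6708 0.0044]
-0.07 [ 0.4903 -0.0445]
-0.055 [ 0.5048 -0.0406]
0.038 [ 0.5945 -0.0162]
0 [ 0.5579 -0.0262]
```

```bash
python3 -m handwheel '[{"dx":0.019,"dy":-0.033,"dz":0.004,"yaw":-0.12,"hand":0},{"dx":0.019,"dy":-0.033,"dz":0.004,"yaw":-0.12,"hand":0},{"dx":0.019,"dy":-0.033,"dz":0.004,"yaw":-0.12,"hand":0},{"dx":0.019,"dy":-0.033,"dz":0.004,"yaw":-0.12,"hand":0},{"dx":0.019,"dy":-0.033,"dz":0.004,"yaw":-0.12,"hand":0},{"dx":0.019,"dy":-0.033,"dz":0.004,"yaw":-0.12,"hand":0},{"dx":0.019,"dy":-0.033,"dz":0.004,"yaw":-0.12,"hand":0},{"dx":0.019,"dy":-0.033,"dz":0.004,"yaw":-0.12,"hand":0},{"dx":0.019,"dy":-0.033,"dz":0.004,"yaw":-0.12,"hand":0},{"dx":0.019,"dy":-0.033,"dz":0.004,"yaw":-0.12,"hand":0},{"dx":0.019,"dy":-0.033,"dz":0.004,"yaw":-0.12,"hand":0},{"dx":0.019,"dy":-0.033,"dz":0.004,"yaw":-0.12,"hand":0},{"dx":0.019,"dy":-0.033,"dz":0.004,"yaw":-0.12,"hand":0},{"dx":0.019,"dy":-0.033,"dz":0.004,"yaw":-0.12,"hand":0},{"dx":0.019,"dy":-0.033,"dz":0.004,"yaw":-0.12,"hand":0},{"dx":0.019,"dy":-0.033,"dz":0.004,"yaw":-0.12,"hand":0},{"dx":0.019,"dy":-0.033,"dz":0.004,"yaw":-0.12,"hand":0},{"dx":0.019,"dy":-0.033,"dz":0.004,"yaw":-0.12,"hand":0},{"dx":0.019,"dy":-0.033,"dz":0.004,"yaw":-0.12,"hand":0},{"dx":0,"dy":0,"dz":0,"yaw":-0.1,"hand":0}]' 20
```

```text
clock: 1.87
eef_pos: [0.5201, -0.0048, 0.2495]
tcp_rot: [179.6, -0.1, 28.9]
contact_force: [-0.2, -0.1, 0.3]
grip_width: 1.0
grasp_force: 0.0
```

```bash
python3 -m handwheel '[{"dx":0.011,"dy":-0.012,"dz":-0.01,"yaw":-0.12,"hand":0},{"dx":0.011,"dy":-0.012,"dz":-0.01,"yaw":-0.12,"hand":0},{"dx":0,"dy":0,"dz":0,"yaw":0,"hand":0},{"dx":0,"dy":0,"dz":0,"yaw":0,"hand":0}]'
```

```text
clock: 2.2
eef_pos: [0.5381, -0.0203, 0.2272]
tcp_rot: [180.0, 0.1, 16.1]
contact_force: [-1.4, 0.9, 0.9]
grip_width: 1.002
grasp_force: 0.0
```

```bash
python3 -m handwheel '[{"dx":0.004,"dy":-0.009,"dz":-0.01,"yaw":-0.017,"hand":0},{"dx":0,"dy":0,"dz":-0.02,"yaw":0,"hand":0},{"dx":0,"dy":0,"dz":-0.02,"yaw":0,"hand":0},{"dx":0,"dy":0,"dz":-0.02,"yaw":0,"hand":0},{"dx":0,"dy":0,"dz":-0.008,"yaw":0,"hand":0},{"dx":0,"dy":0,"dz":0,"yaw":0,"hand":0},{"dx":0,"dy":0,"dz":0,"yaw":0,"hand":0}]'
python3 - <<'E'
from h import *
t=ctrl.camera("top")["color"];s=ctrl.camera("side")["color"]
a=cv2.resize(t[120:220,205:305],None,fx=4,fy=4,interpolation=cv2.INTER_CUBIC)
b=cv2.resize(s[140:240,220:320],None,fx=4,fy=4,interpolation=cv2.INTER_CUBIC)
cv2.imwrite("pics/g1.png",np.hstack([a,b])[:,:,::-1])
E
```

```text
clock: 2.78
eef_pos: [0.5427, -0.0284, 0.1505]
tcp_rot: [-180.0, -0.0, 15.1]
contact_force: [-0.2, -0.0, 1.1]
grip_width: 1.0
grasp_force: 0.0
```

View pics/g1.png

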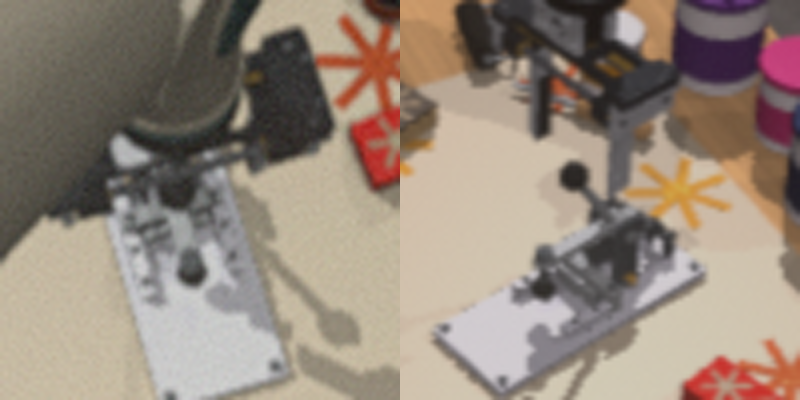

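The side half shows finger tips at about (540,135) and (615,200) and the knob at (575,177). I'll check these numerically against the projected TCP.

Run:
```python
from h import *
t=ctrl.camera("top");s=ctrl.camera("side")
e=ctrl.read_state()["eef_pos"]
f=lambda c,X,o,dx:((proj(c,X)-o+.5)*4-.5+[dx,0]).round(0)
for nm,X in(("tcp",e),("grasp",e+[0,0,.019]),("knobjig",[.5415,-.0306,.168]),("L",e+[-.26*.047,.965*.047,0]),("R",e-[-.26*.047,.965*.047,0])):
    print(nm,f(t,X,[205,120],0),f(s,X,[220,140],400))
# knob by dark blob in the earlier pics + now
for n,c,box in(("top",t,(150,180,235,262)),("side",s,(170,200,245,280))):
    for im in(cv2.imread(f"pics/{n}0.png")[:,:,::-1],c["color"]):
        r0,r1,c0,c1=box;g=im[r0:r1,c0:c1].max(2);m=(g<70).astype(np.uint8)
        k,l,st,ce=cv2.connectedComponentsWithStats(m)
        print(n,[(st[i,4],st[i,2],st[i,3],(ce[i]+[c0,r0]).round(1)) for i in range(1,k) if st[i,4]>8])
```

```text
tcp [179. 196.] [574. 190.]
grasp [179. 189.] [575. 174.]
knobjig [182. 193.] [573. 178.]
L [115. 215.] [541. 164.]
R [244. 178.] [608. 217.]
top [(np.int32(83), np.int32(10), np.int32(13), array([249.3, 166.2])), (np.int32(12), np.int32(3), np.int32(7), array([239.8, 165.9]))]
top [(np.int32(213), np.int32(27), np.int32(22), array([249.4, 158.8])), (np.int32(9), np.int32(5), np.int32(3), array([240. , 162.7]))]
side [(np.int32(27), np.int32(5), np.int32(6), array([263.1, 183.6])), (np.int32(19), np.int32(9), np.int32(5), array([275.9, 197.3]))]
side [(np.int32(27), np.int32(5), np.int32(6), array([263.1, 183.6])), (np.int32(21), np.int32(9), np.int32(5), array([275.8, 197.3]))]
```

Projected TCP and knob agree; the open fingers simply sit higher on their linkage. Closing on the knob.

```bash
python3 -m handwheel '[{"dx":0,"dy":0,"dz":0,"yaw":0,"hand":0.5},{"dx":0,"dy":0,"dz":0,"yaw":0,"hand":0.6},{"dx":0,"dy":0,"dz":0,"yaw":0,"hand":0.7},{"dx":0,"dy":0,"dz":0,"yaw":0,"hand":0.8},{"dx":0,"dy":0,"dz":0,"yaw":0,"hand":1},{"dx":0,"dy":0,"dz":0,"yaw":0,"hand":1},{"dx":0,"dy":0,"dz":0,"yaw":0,"hand":1},{"dx":0,"dy":0,"dz":0,"yaw":0,"hand":1}]' 20
python3 - <<'E'
import numpy as np
# arc steps in world, by arm angle
a=np.radians(15.1);L=.105
th=np.linspace(0,1.4,15)
x=-L*np.sin(.55-th);z=L*np.cos(.55-th)
for i in range(14):
    d=x[i+1]-x[i];print(round(th[i+1],2),(d*np.cos(a)*1e3).round(1),(d*np.sin(a)*1e3).round(1),((z[i+1]-z[i])*1e3).round(1))
E
```

```text
clock: 3.65
eef_pos: [0.5426, -0.0289, 0.1498]
tcp_rot: [180.0, 0.0, 15.1]
contact_force: [0.4, -0.7, -0.9]
grip_width: 0.471
grasp_force: 0.0
0.1 8.9 2.4 5.0
0.2 9.3 2.5 4.1
0.3 9.7 2.6 3.1
0.4 9.9 2.7 2.1
0.5 10.1 2.7 1.0
0.6 10.1 2.7 0.0
0.7 10.1 2.7 -1.0
0.8 9.9 2.7 -2.1
0.9 9.7 2.6 -3.1
1.0 9.3 2.5 -4.1
1.1 8.9 2.4 -5.0
1.2 8.4 2.3 -5.9
1.3 7.8 2.1 -6.8
1.4 7.1 1.9 -7.5
```

Fingers still closing (slow); continue.

```bash
python3 -m handwheel '[{"dx":0,"dy":0,"dz":0,"yaw":0,"hand":1},{"dx":0,"dy":0,"dz":0,"yaw":0,"hand":1},{"dx":0,"dy":0,"dz":0,"yaw":0,"hand":1},{"dx":0,"dy":0,"dz":0,"yaw":0,"hand":1},{"dx":0,"dy":0,"dz":0,"yaw":0,"hand":1},{"dx":0,"dy":0,"dz":0,"yaw":0,"hand":1}]' 20
```

```text
clock: 4.15
eef_pos: [0.5426, -0.0289, 0.1499]
tcp_rot: [180.0, -0.0, 15.1]
contact_force: [-0.2, -0.7, -0.4]
grip_width: 0.044
grasp_force: 0.0
```

Run:
```python
from h import *
t=ctrl.camera("top")["color"];s=ctrl.camera("side")["color"]
a=cv2.resize(t[120:220,205:305],None,fx=4,fy=4,interpolation=cv2.INTER_CUBIC)
b=cv2.resize(s[140:240,220:320],None,fx=4,fy=4,interpolation=cv2.INTER_CUBIC)
cv2.imwrite("pics/g2.png",np.hstack([a,b])[:,:,::-1])
```

```text
(no output)
```

View pics/g2.png

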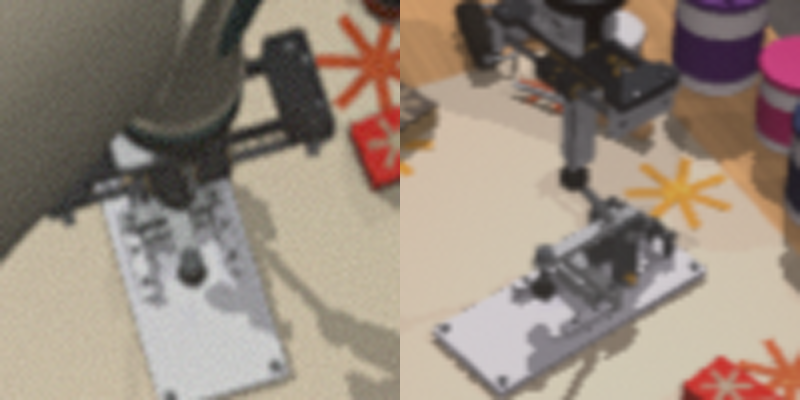

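The shut fingertip ends just at the knob's top edge in the side half (575,168), and the opening shows nothing gripped. I'll lift and check where the shut tip really is relative to the reported TCP.

```bash
python3 -m handwheel '[{"dx":0,"dy":0,"dz":0.02,"yaw":0,"hand":1},{"dx":0,"dy":0,"dz":0.02,"yaw":0,"hand":1},{"dx":0,"dy":0,"dz":0.02,"yaw":0,"hand":1},{"dx":0,"dy":0,"dz":0,"yaw":0,"hand":1},{"dx":0,"dy":0,"dz":0,"yaw":0,"hand":1}]'
python3 - <<'E'
from h import *
s=ctrl.camera("side");e=ctrl.read_state()["eef_pos"];p=proj(s,e);print("tcp",e,p,"top knob",proj(s,[.5425,-.029,.182]))
d=np.abs(s["color"].astype(int)-cv2.imread("pics/side0.png")[:,:,::-1].astype(int)).sum(2)
c=int(round(p[0]));
for r in range(int(p[1])-14,int(p[1])+14): print(r,d[r,c-7:c+8], s["color"][r,c])
E
```

```text
clock: 4.67
eef_pos: [0.5432, -0.0289, 0.2105]
tcp_rot: [180.0, -0.1, 15.1]
contact_force: [-0.5, 0.1, -0.3]
grip_width: 0.005
grasp_force: 0.0
tcp [ 0.54235774 -0.02858891  0.20954993] [263.30356506 174.83838778] top knob [263.16122648 180.79472677]
160 [ 31  24  17  19  44  91 180 231 124  31  37  56  69  59  16] [80 76 77]
161 [ 21  24  16  22  48  98 123 131  89  37  14  22  30  29  14] [80 77 78]
162 [ 33  28  24  19  44  96 126 162 113  40  20  31  48  47  15] [81 78 78]
163 [ 40  40  32  31  51  86 111 106  67  40  32  24  41  52  29] [87 83 84]
164 [ 12  25  37  37  75 137 128  77  73  63  51  37  33  39  35] [87 84 85]
165 [  2   0   3  16  41  90 159 146  78 103  98  65  54  41  43] [89 84 86]
166 [ 32  16   1   1   3  23  85  84  63  78  93 100  96  72  43] [88 84 85]
167 [ 41  37  30  21  12  51 151 121  48  53  59  60  46  46  40] [82 77 78]
168 [39 39 40 33 36 50 76 53 39 37 25 28 29 34 41] [86 81 79]
169 [39 37 35 36 38 43 40 31 14  7 16 15 22 22 36] [101  92  84]
170 [34 35 38 35 35 37 37 39 43 41 31 12 21 18 20] [123 112  99]
171 [37 37 37 35 36 38 40 39 41 46 46 41 
[... 342 characters left out ...]
7 168]
177 [19 18 18 17 14  9  9 31 33 37 38 34 37 35 33] [192 175 157]
178 [20 16 14 11  8 28 25 34 31 35 37 34 36 40 36] [190 172 155]
179 [15  9  8  7 30 35 31 33 36 29 34 38 33 38 36] [177 161 145]
180 [10  6 27 29 31 27 19 15 22 30 36 29 36 36 33] [114 105  95]
181 [ 8 27 36 31 30 15  5  2  9 12 25 31 36 35 36] [63 58 55]
182 [22 36 36 30 15  4  4  5  0  5 12 28 38 33 35] [50 46 45]
183 [ 5 29 32 32 12  4  0  3  2  3 11 22 30 35 32] [46 43 41]
184 [ 2 19 19 21  3  8  4  1  3  2 10 21 34 35 35] [46 42 39]
185 [19 17 14 11  4  2  3  3  1  1  4 22 34 34 30] [44 41 37]
186 [16 15 19 12 12  5  4  2  5  3  7 20 31 33 34] [50 45 41]
187 [18 15 17 19 13 11 10  4  8  4  1  7 19 28 35] [96 87 79]
```

```bash
python3 -m handwheel '[{"dx":-0.028,"dy":-0.008,"dz":0,"yaw":0,"hand":1},{"dx":-0.028,"dy":-0.008,"dz":0,"yaw":0,"hand":1},{"dx":-0.028,"dy":-0.008,"dz":0,"yaw":0,"hand":1},{"dx":0,"dy":0,"dz":-0.025,"yaw":0,"hand":1},{"dx":0,"dy":0,"dz":-0.025,"yaw":0,"hand":1},{"dx":0,"dy":0,"dz":-0.025,"yaw":0,"hand":1},{"dx":0,"dy":0,"dz":-0.025,"yaw":0,"hand":1},{"dx":0,"dy":0,"dz":-0.025,"yaw":0,"hand":1},{"dx":0,"dy":0,"dz":-0.025,"yaw":0,"hand":1},{"dx":0,"dy":0,"dz":0,"yaw":0,"hand":1},{"dx":0,"dy":0,"dz":0,"yaw":0,"hand":1}]'
python3 - <<'E'
from h import *
t=ctrl.camera("top");s=ctrl.camera("side");e=ctrl.read_state()["eef_pos"]
out=[]
for c in(t,s):
    p=proj(c,e);o=np.round(p).astype(int)-30;print("tcp",e,p,"crop",(p-o+.5)*6.6)
    out.append(cv2.resize(c["color"][o[1]:o[1]+60,o[0]:o[0]+60],None,fx=6.6,fy=6.6,interpolation=cv2.INTER_CUBIC))
cv2.imwrite("pics/g3.png",np.hstack(out)[:,:,::-1])
E
```

```text
clock: 5.63
eef_pos: [0.4568, -0.053, 0.0587]
tcp_rot: [-179.9, 0.2, 15.0]
contact_force: [0.0, -0.7, -0.2]
grip_width: 0.007
grasp_force: 0.0
tcp [ 0.45886978 -0.05326618  0.06048463] [258.80223884 203.50388562] crop [199.99477636 198.02564508]
tcp [ 0.45886978 -0.05326618  0.06048463] [244.53308697 215.77659321] crop [198.218374   199.82551522]
```

View pics/g3.png

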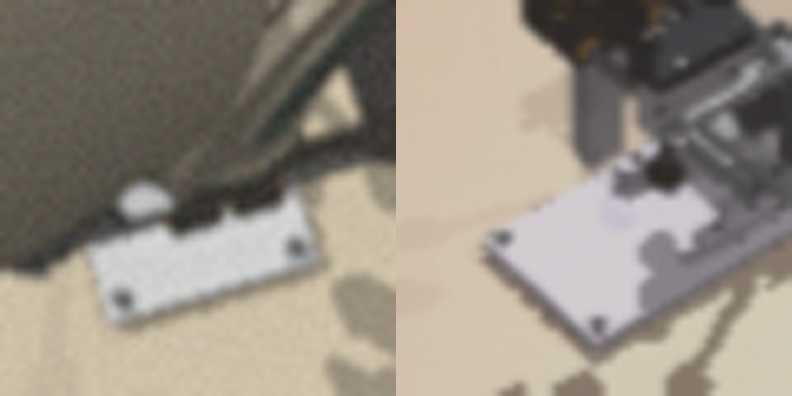

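In the side half the shut tip is at crop (201,165) but its prediction is (198,200), so the tip lies about 5 px "up" in that view. Feeling the bed will tell whether that is height or horizontal.

```bash
python3 -m handwheel '[{"dx":0,"dy":0,"dz":-0.015,"yaw":0,"hand":1},{"dx":0,"dy":0,"dz":-0.015,"yaw":0,"hand":1},{"dx":0,"dy":0,"dz":-0.006,"yaw":0,"hand":1},{"dx":0,"dy":0,"dz":-0.004,"yaw":0,"hand":1},{"dx":0,"dy":0,"dz":-0.003,"yaw":0,"hand":1},{"dx":0,"dy":0,"dz":-0.002,"yaw":0,"hand":1},{"dx":0,"dy":0,"dz":-0.002,"yaw":0,"hand":1},{"dx":0,"dy":0,"dz":0,"yaw":0,"hand":1}]'
python3 - <<'E'
from h import *
from cell import ctrl
s=ctrl.camera("side");e=ctrl.read_state()["eef_pos"];p=proj(s,e);print(p)
d=np.abs(s["color"].astype(int)-cv2.imread("pics/side0.png")[:,:,::-1].astype(int)).sum(2)
c=int(round(p[0]))
for r in range(int(p[1])-12,int(p[1])+8): print(r,d[r,c-9:c+10])
E
```

```text
clock: 6.4
eef_pos: [0.4588, -0.0529, 0.013]
tcp_rot: [180.0, -0.0, 15.1]
contact_force: [0.1, -0.3, 0.3]
grip_width: 0.005
grasp_force: 0.0
[244.45325489 224.6750792 ]
212 [ 21  21  22  19   5  29 100 239 268 272 240 278 228  91  31  19  25  26
 113]
213 [ 22  23  23  24  21   3  93 226 267 315 298 294 231  97  16  23  50  11
  67]
214 [ 25  22  22  23  22  14  72 260 316 333 304 295 221  75  30  46  80  80
  31]
215 [ 23  22  22  22  22  18  75 274 322 331 307 292 237 141 101  39  47 109
 138]
216 [ 21  20  19  19  23  17  70 266 315 328 304 300 286 266 172  18  16   8
  25]
217 [ 26  21  23  25  27  15  64 244 316 329 306 298 286 255 128   3  19  16
  15]
218 [ 24  26  22  23  22  20  27 158 298 324 302 277 228 166  76   9  14  18
  15]
219 [ 26  25  25  25  24  25  12  63 236 284 252 192  83  25  13   9   9  17
  20]
220 [ 26  25  28  23  25  24  22   8  84 145 121  80  16  13  10   7  18  23
  18]
221 [22 26 24 27 24 26 26 21  7  9 10  7  6  7  8 23 23 21  9]
222 [23 27 24 25 26 24 23 26 21 22 19 19 21 18 24 23 17  3 27]
223 [24 24 23 26 22 27 23 26 27 24 22 20 24 23 23 22 19  1 39]
224 [22 27 25 24 23 24 26 24 25 21 22 26 26 25 27 24 21 14  5]
225 [26 23 23 27 23 24 24 23 25 26 24 22 23 23 23 24 20 18  8]
226 [26 27 25 27 26 23 24 28 25 23 27 25 26 27 24 24 24 24 17]
227 [22 27 23 24 24 26 26 24 25 26 25 25 23 29 21 26 25 23 23]
228 [14 24 24 25 28 27 20 27 23 20 21 20 25 22 27 24 22 20 17]
229 [13 16 20 27 25 23 23 21  9 10 11  2 20 24 27 25 23 18 14]
230 [  8  14  13  21  26  24  10  16  67 151 158  99   7  23  26  26  22  16
  14]
231 [ 13  12  12  20  24   3  61 153 175 187 184 168  83  13  24  24  21  14
  15]
```

```bash
python3 -m handwheel '[{"dx":0,"dy":0,"dz":-0.002,"yaw":0,"hand":1},{"dx":0,"dy":0,"dz":-0.002,"yaw":0,"hand":1},{"dx":0,"dy":0,"dz":-0.001,"yaw":0,"hand":1},{"dx":0,"dy":0,"dz":0,"yaw":0,"hand":1}]'
```

```text
clock: 6.78
eef_pos: [0.4585, -0.0529, 0.0077]
tcp_rot: [-180.0, 0.0, 15.1]
contact_force: [-0.2, 0.3, -0.2]
grip_width: 0.003
grasp_force: 0.0
```

```bash
python3 -m handwheel '[{"dx":0,"dy":0,"dz":-0.003,"yaw":0,"hand":1},{"dx":0,"dy":0,"dz":-0.003,"yaw":0,"hand":1},{"dx":0,"dy":0,"dz":-0.002,"yaw":0,"hand":1},{"dx":0,"dy":0,"dz":-0.001,"yaw":0,"hand":1},{"dx":0,"dy":0,"dz":0,"yaw":0,"hand":1}]'
python3 -m handwheel '[{"dx":0,"dy":0,"dz":-0.001,"yaw":0,"hand":1},{"dx":0,"dy":0,"dz":-0.001,"yaw":0,"hand":1},{"dx":0,"dy":0,"dz":-0.001,"yaw":0,"hand":1},{"dx":0,"dy":0,"dz":-0.001,"yaw":0,"hand":1},{"dx":0,"dy":0,"dz":0,"yaw":0,"hand":1}]'
```

```text
clock: 7.2
eef_pos: [0.4584, -0.0529, -0.0014]
tcp_rot: [-180.0, 0.0, 15.0]
contact_force: [-0.3, -0.4, -0.0]
grip_width: 0.002
grasp_force: 0.0
clock: 7.62
eef_pos: [0.4585, -0.0528, -0.0053]
tcp_rot: [-180.0, 0.0, 15.1]
contact_force: [0.6, -0.1, 0.3]
grip_width: 0.0
grasp_force: 0.0
```

```bash
python3 -m handwheel '[{"dx":0,"dy":0,"dz":-0.001,"yaw":0,"hand":1},{"dx":0,"dy":0,"dz":-0.001,"yaw":0,"hand":1},{"dx":0,"dy":0,"dz":-0.001,"yaw":0,"hand":1},{"dx":0,"dy":0,"dz":0,"yaw":0,"hand":1}]'
python3 -m handwheel '[{"dx":0,"dy":0,"dz":-0.001,"yaw":0,"hand":1},{"dx":0,"dy":0,"dz":-0.001,"yaw":0,"hand":1},{"dx":0,"dy":0,"dz":0,"yaw":0,"hand":1}]'
python3 - <<'E'
from h import *
s=ctrl.camera("side");e=ctrl.read_state()["eef_pos"];p=proj(s,e);print(p)
d=np.abs(s["color"].astype(int)-cv2.imread("pics/side0.png")[:,:,::-1].astype(int)).sum(2)
c=int(round(p[0]))
print([(r,d[r,c-4:c+5].max()) for r in range(218,236)])
E
```

```text
clock: 7.95
eef_pos: [0.4585, -0.0529, -0.0083]
tcp_rot: [-180.0, 0.0, 15.1]
contact_force: [-0.3, 0.5, 0.5]
grip_width: 0.005
grasp_force: 0.0
clock: 8.2
eef_pos: [0.4585, -0.0529, -0.0103]
tcp_rot: [-180.0, 0.0, 15.1]
contact_force: [0.5, 0.1, -0.4]
grip_width: 0.003
grasp_force: 0.0
[244.37743388 228.97750151]
[(218, np.int64(330)), (219, np.int64(331)), (220, np.int64(330)), (221, np.int64(336)), (222, np.int64(331)), (223, np.int64(329)), (224, np.int64(228)), (225, np.int64(53)), (226, np.int64(176)), (227, np.int64(189)), (228, np.int64(190)), (229, np.int64(193)), (230, np.int64(192)), (231, np.int64(194)), (232, np.int64(194)), (233, np.int64(189)), (234, np.int64(176)), (235, np.int64(148))]
```

```bash
python3 -m handwheel '[{"dx":0,"dy":0,"dz":-0.001,"yaw":0,"hand":1},{"dx":0,"dy":0,"dz":-0.001,"yaw":0,"hand":1},{"dx":0,"dy":0,"dz":0,"yaw":0,"hand":1}]'
python3 -m handwheel '[{"dx":0,"dy":0,"dz":-0.001,"yaw":0,"hand":1},{"dx":0,"dy":0,"dz":-0.0005,"yaw":0,"hand":1},{"dx":0,"dy":0,"dz":0,"yaw":0,"hand":1}]'
python3 - <<'E'
from h import *
s=ctrl.camera("side")
d=np.abs(s["color"].astype(int)-cv2.imread("pics/side0.png")[:,:,::-1].astype(int)).sum(2)
print([(r,d[r,240:250]) for r in range(222,227)]);print(onplane(s,(244.4,224.8),.012))
E
```

```text
clock: 8.5
eef_pos: [0.4585, -0.0528, -0.0123]
tcp_rot: [-180.0, 0.0, 15.1]
contact_force: [0.5, -0.4, 0.1]
grip_width: 0.001
grasp_force: 0.0
clock: 8.75
eef_pos: [0.4586, -0.0529, -0.0137]
tcp_rot: [-180.0, 0.0, 15.1]
contact_force: [-0.5, -0.0, 1.5]
grip_width: 0.002
grasp_force: 0.0
[(222, array([ 17,  63, 245, 320, 327, 302, 291, 284, 237,  97])), (223, array([ 21,  29, 158, 298, 330, 303, 275, 233, 165,  57])), (224, array([ 24,  16,  68, 238, 318, 303, 201,  90,  30,  14])), (225, array([ 26,  18,  16, 121, 245, 264, 161,  26,  12,  25])), (226, array([ 23,   6,  24, 100, 236, 250, 216, 117,   7,  24]))]
[ 0.4587852 -0.0524489  0.012    ]
```

The tip touches the bed at reported z = -0.0135, so the real tip is 25.5 mm above the reported TCP; horizontally it agrees within 1 mm. I'll offset all heights by that and go back to the knob.

```bash
python3 -m handwheel '[{"dx":0,"dy":0,"dz":0.035,"yaw":0,"hand":0.4},{"dx":0,"dy":0,"dz":0.035,"yaw":0,"hand":0.4},{"dx":0,"dy":0,"dz":0.035,"yaw":0,"hand":0.4},{"dx":0,"dy":0,"dz":0.035,"yaw":0,"hand":0.4},{"dx":0,"dy":0,"dz":0.035,"yaw":0,"hand":0.4},{"dx":0,"dy":0,"dz":0.035,"yaw":0,"hand":0.4},{"dx":0.028,"dy":0.008,"dz":0,"yaw":0,"hand":0.4},{"dx":0.028,"dy":0.008,"dz":0,"yaw":0,"hand":0.4},{"dx":0.028,"dy":0.008,"dz":0,"yaw":0,"hand":0.4},{"dx":0,"dy":0,"dz":0,"yaw":0,"hand":0.4},{"dx":0,"dy":0,"dz":-0.02,"yaw":0,"hand":0.4},{"dx":0,"dy":0,"dz":-0.02,"yaw":0,"hand":0.4},{"dx":0,"dy":0,"dz":-0.02,"yaw":0,"hand":0.4},{"dx":0,"dy":0,"dz":-0.012,"yaw":0,"hand":0.4},{"dx":0,"dy":0,"dz":0,"yaw":0,"hand":0.7},{"dx":0,"dy":0,"dz":0,"yaw":0,"hand":1},{"dx":0,"dy":0,"dz":0,"yaw":0,"hand":1},{"dx":0,"dy":0,"dz":0,"yaw":0,"hand":1},{"dx":0,"dy":0,"dz":0,"yaw":0,"hand":1}]' 20
python3 -m handwheel '[{"dx":0,"dy":0,"dz":0,"yaw":0,"hand":1},{"dx":0,"dy":0,"dz":0,"yaw":0,"hand":1},{"dx":0,"dy":0,"dz":0,"yaw":0,"hand":1}]' 20
```

```text
clock: 10.38
eef_pos: [0.5422, -0.0252, 0.1252]
tcp_rot: [-179.7, -0.0, 15.1]
contact_force: [-2.7, 4.9, 7.3]
grip_width: 0.289
grasp_force: 20.1
clock: 10.63
eef_pos: [0.5423, -0.0253, 0.1253]
tcp_rot: [-179.7, -0.0, 15.2]
contact_force: [-2.5, 6.4, 3.6]
grip_width: 0.286
grasp_force: 20.0
```

```bash
python3 -m handwheel '[{"dx":-0.001,"dy":0.004,"dz":0,"yaw":0,"hand":1},{"dx":0,"dy":0,"dz":0,"yaw":0,"hand":1},{"dx":0,"dy":0,"dz":0,"yaw":0,"hand":1}]' 20
```

```text
clock: 10.88
eef_pos: [0.5424, -0.0254, 0.1253]
tcp_rot: [179.9, -0.1, 15.0]
contact_force: [0.4, -1.2, 3.9]
grip_width: 0.284
grasp_force: 20.0
```

Relaxed grip: the knob centre is at about (0.5424, -0.0254). Swinging along the arc.

```bash
python3 -m handwheel '[{"dx":0.0044,"dy":0.0012,"dz":0.0026,"yaw":0,"hand":1},{"dx":0.0045,"dy":0.0012,"dz":0.0024,"yaw":0,"hand":1},{"dx":0.0046,"dy":0.0012,"dz":0.0022,"yaw":0,"hand":1},{"dx":0.0047,"dy":0.0013,"dz":0.0019,"yaw":0,"hand":1},{"dx":0.0048,"dy":0.0013,"dz":0.0017,"yaw":0,"hand":1},{"dx":0.0049,"dy":0.0013,"dz":0.0014,"yaw":0,"hand":1}]' 20
```

```text
clock: 11.38
eef_pos: [0.566, -0.019, 0.1358]
tcp_rot: [-180.0, 0.4, 15.0]
contact_force: [-6.4, -3.9, -0.1]
grip_width: 0.282
grasp_force: 20.0
```

```bash
python3 -m handwheel '[{"dx":0.0049,"dy":0.0013,"dz":0.0012,"yaw":0,"hand":1},{"dx":0.005,"dy":0.0013,"dz":0.0009,"yaw":0,"hand":1},{"dx":0.005,"dy":0.0013,"dz":0.0006,"yaw":0,"hand":1},{"dx":0.0051,"dy":0.0014,"dz":0.0004,"yaw":0,"hand":1},{"dx":0.0051,"dy":0.0014,"dz":0.0001,"yaw":0,"hand":1},{"dx":0.0051,"dy":0.0014,"dz":-0.0001,"yaw":0,"hand":1},{"dx":0.0051,"dy":0.0014,"dz":-0.0004,"yaw":0,"hand":1},{"dx":0.005,"dy":0.0013,"dz":-0.0006,"yaw":0,"hand":1},{"dx":0.005,"dy":0.0013,"dz":-0.0009,"yaw":0,"hand":1},{"dx":0.0049,"dy":0.0013,"dz":-0.0012,"yaw":0,"hand":1}]' 20
```

```text
clock: 12.22
eef_pos: [0.6221, -0.0039, 0.1373]
tcp_rot: [179.9, -0.2, 15.1]
contact_force: [0.7, -1.6, 6.1]
grip_width: 0.273
grasp_force: 19.8
```

```bash
python3 -m handwheel '[{"dx":0.0049,"dy":0.0013,"dz":-0.0014,"yaw":0,"hand":1},{"dx":0.0048,"dy":0.0013,"dz":-0.0017,"yaw":0,"hand":1},{"dx":0.0047,"dy":0.0013,"dz":-0.0019,"yaw":0,"hand":1},{"dx":0.0046,"dy":0.0012,"dz":-0.0022,"yaw":0,"hand":1},{"dx":0.0045,"dy":0.0012,"dz":-0.0024,"yaw":0,"hand":1},{"dx":0.0044,"dy":0.0012,"dz":-0.0026,"yaw":0,"hand":1},{"dx":0.0043,"dy":0.0012,"dz":-0.0029,"yaw":0,"hand":1},{"dx":0.0042,"dy":0.0011,"dz":-0.0031,"yaw":0,"hand":1}]' 20
```

```text
clock: 12.88
eef_pos: [0.6635, 0.0072, 0.1205]
tcp_rot: [179.8, -0.7, 15.2]
contact_force: [8.8, -0.3, 5.9]
grip_width: 0.191
grasp_force: 18.6
```

The pads are sliding up the ball; I'll lower while finishing the arc.

```bash
python3 -m handwheel '[{"dx":0,"dy":0,"dz":-0.005,"yaw":0,"hand":1},{"dx":0.002,"dy":0.0005,"dz":-0.005,"yaw":0,"hand":1},{"dx":0.003,"dy":0.001,"dz":-0.004,"yaw":0,"hand":1},{"dx":0.003,"dy":0.001,"dz":-0.003,"yaw":0,"hand":1},{"dx":0,"dy":0,"dz":0,"yaw":0,"hand":1}]' 20
```

```text
clock: 13.3
eef_pos: [0.6803, 0.0116, 0.1069]
tcp_rot: [179.6, -1.7, 15.3]
contact_force: [18.1, 3.4, 11.8]
grip_width: 0.168
grasp_force: 20.7
```

```bash
python3 -m handwheel '[{"dx":0,"dy":0,"dz":0,"yaw":0,"hand":0.7},{"dx":0,"dy":0,"dz":0,"yaw":0,"hand":0.5},{"dx":0,"dy":0,"dz":0,"yaw":0,"hand":0.4},{"dx":0,"dy":0,"dz":0,"yaw":0,"hand":0.3},{"dx":0,"dy":0,"dz":0,"yaw":0,"hand":0.3},{"dx":0,"dy":0,"dz":0.03,"yaw":0,"hand":0.2},{"dx":0,"dy":0,"dz":0.035,"yaw":0,"hand":0},{"dx":0,"dy":0,"dz":0.035,"yaw":0,"hand":0},{"dx":-0.03,"dy":-0.025,"dz":0.01,"yaw":0,"hand":0},{"dx":-0.03,"dy":-0.025,"dz":0,"yaw":0,"hand":0},{"dx":-0.03,"dy":-0.025,"dz":0,"yaw":0,"hand":0},{"dx":-0.03,"dy":-0.025,"dz":0,"yaw":0,"hand":0},{"dx":-0.03,"dy":-0.025,"dz":0,"yaw":0,"hand":0},{"dx":-0.03,"dy":-0.025,"dz":0,"yaw":0,"hand":0},{"dx":-0.03,"dy":-0.025,"dz":0,"yaw":0,"hand":0},{"dx":0,"dy":-0.04,"dz":0,"yaw":0,"hand":0},{"dx":0,"dy":-0.04,"dz":0,"yaw":0,"hand":0},{"dx":0,"dy":-0.03,"dz":0,"yaw":0,"hand":0},{"dx":0,"dy":0,"dz":0,"yaw":0,"hand":0}]' 20
python3 - <<'E'
from h import *
T=ctrl.camera("top");S=ctrl.camera("side");t=T["color"];s=S["color"]
a=cv2.resize(t[110:240,210:310],None,fx=4,fy=4,interpolation=cv2.INTER_CUBIC)
b=cv2.resize(s[150:280,220:320],None,fx=4,fy=4,interpolation=cv2.INTER_CUBIC)
cv2.imwrite("pics/g4.png",np.hstack([a,b])[:,:,::-1]);np.savez("clean.npz",t=t,s=s)
E
```

```text
clock: 14.88
eef_pos: [0.4523, -0.2838, 0.2119]
tcp_rot: [179.7, 0.0, 14.6]
contact_force: [-0.3, 0.1, -0.0]
grip_width: 0.999
grasp_force: 0.0
```

View pics/g4.png

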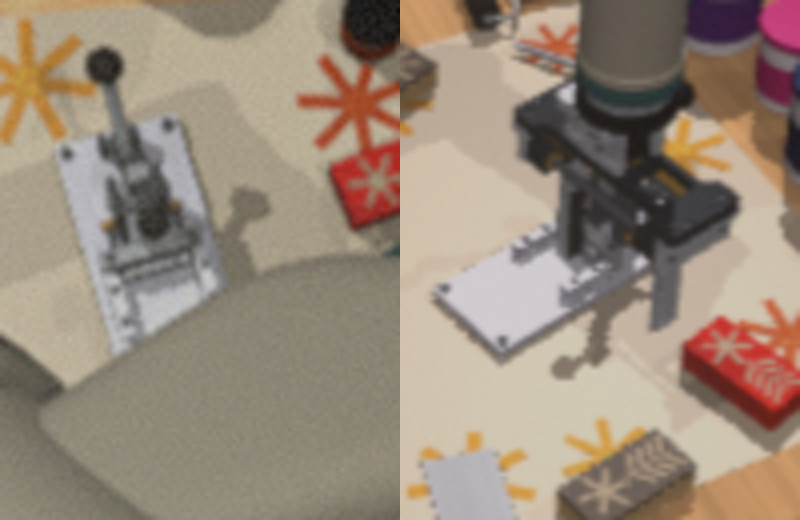

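Arm is fully back (knob at top-crop (104,66)), entry clear, and the block is still in place. Now I grasp the block.

```bash
python3 -m handwheel '[{"dx":-0.005,"dy":-0.02,"dz":-0.02,"yaw":0,"hand":0.15},{"dx":0,"dy":0,"dz":-0.035,"yaw":0,"hand":0.15},{"dx":0,"dy":0,"dz":-0.035,"yaw":0,"hand":0.15},{"dx":0,"dy":0,"dz":-0.035,"yaw":0,"hand":0.15},{"dx":0,"dy":0,"dz":-0.035,"yaw":0,"hand":0.15},{"dx":0,"dy":0,"dz":0,"yaw":0,"hand":0.15},{"dx":0,"dy":0,"dz":0,"yaw":0,"hand":0.15}]' 20
python3 - <<'E'
from h import *
t=ctrl.camera("top");s=ctrl.camera("side")
# arm back: knob from top view on known height
print("knob back",onplane(t,(104.5/4-.5+210,66.5/4-.5+110),.147))
b=cv2.resize(s["color"][190:310,220:330],None,fx=5,fy=5,interpolation=cv2.INTER_CUBIC)
a=cv2.resize(t["color"][150:270,290:390],None,fx=2.5,fy=5)
cv2.imwrite("pics/g5.png",np.hstack([a,b])[:,:,::-1])
E
```

```text
clock: 15.57
eef_pos: [0.4483, -0.2943, 0.0504]
tcp_rot: [-179.8, 0.1, 15.1]
contact_force: [0.1, -0.3, 0.2]
grip_width: 0.855
grasp_force: 0.0
knob back [0.6724134  0.00825858 0.147     ]
```

View pics/g5.png

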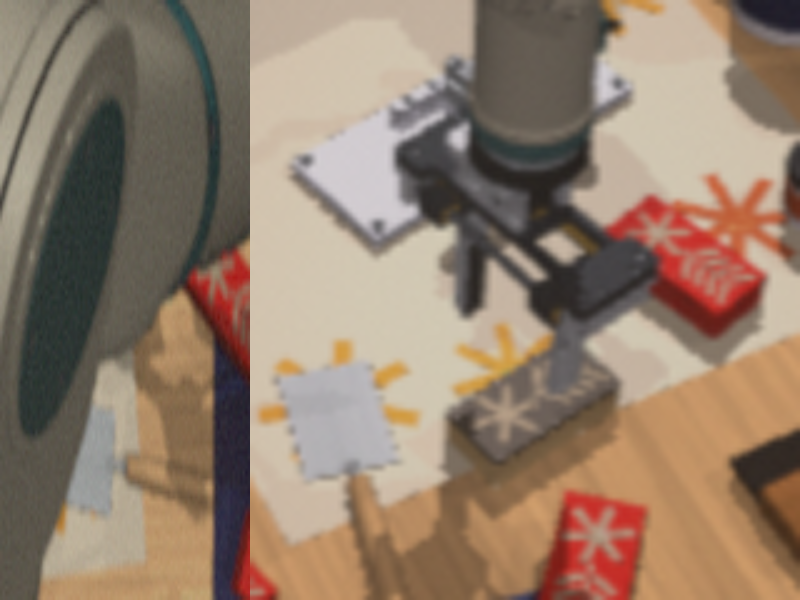

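The side crop shows the fingers (470,305)/(565,385) about 9 mm too far left of the block, consistent with the still-needed -10 mm in y. I'll refine the jig line from colour masks while correcting.

```bash
python3 -m handwheel '[{"dx":-0.001,"dy":-0.01,"dz":-0.01,"yaw":0,"hand":0.15},{"dx":0,"dy":0,"dz":-0.02,"yaw":0,"hand":0.15},{"dx":0,"dy":0,"dz":-0.02,"yaw":0,"hand":0.15},{"dx":0,"dy":0,"dz":-0.015,"yaw":0,"hand":0.15},{"dx":0,"dy":0,"dz":-0.005,"yaw":0,"hand":0.15},{"dx":0,"dy":0,"dz":0,"yaw":0,"hand":0.15},{"dx":0,"dy":0,"dz":0,"yaw":0,"hand":0.15}]' 20
python3 - <<'E'
from h import *
t=ctrl.camera("top");s=ctrl.camera("side")
for c,f,box in((t,"top0",(120,235,215,285)),(s,"side0",(185,245,222,302))):
    im=cv2.imread(f"pics/{f}.png");r0,r1,c0,c1=box
    g=cv2.GaussianBlur(im,(0,0),1)[r0:r1,c0:c1].astype(int);ratio=g[...,0]/g[...,2]  # blue/red: grey bed ~1, cream <0.9
    m=((ratio>.93)).astype(np.uint8)
    k,l,st,ce=cv2.connectedComponentsWithStats(m);i=1+st[1:,4].argmax();print(f,st[i],np.percentile(ratio,[10,50,90]))
    cn=max(cv2.findContours((l==i).astype(np.uint8),0,1)[0],key=cv2.contourArea)
    W=np.array([onplane(c,p[0]+[c0,r0],.012)[:2] for p in cn],np.float32)
    (cx,cy),(w,h),a=cv2.minAreaRect(W*1000)
    print(cx,cy,w,h,a)
    j=np.radians(a if w>h else a-90);print("origin",cx+13*np.cos(j),cy+13*np.sin(j),np.degrees(j))
E
```

```text
clock: 16.25
eef_pos: [0.4493, -0.3074, -0.017]
tcp_rot: [179.9, -0.1, 15.1]
contact_force: [-0.9, 0.2, 0.5]
grip_width: 0.85
grasp_force: 0.0
top0 [   9   19   53   83 2421] [0.80625    0.81871345 1.        ]
545.63232421875 -26.177452087402344 259.10675048828125 103.35177612304688 15.1322660446167
origin 558.1815592939366 -22.783825851691343 15.132266044616701
side0 [   7    5   67   48 1385] [0.8030303  0.85074627 0.99502488]
541.3495483398438 -14.180702209472656 265.8291320800781 144.4596710205078 16.218393325805664
origin 553.8322012931171 -10.549810411561788 16.218393325805664
```

```bash
python3 -m handwheel '[{"dx":0,"dy":0,"dz":-0.003,"yaw":0,"hand":0.3},{"dx":0,"dy":0,"dz":0,"yaw":0,"hand":0.4},{"dx":0,"dy":0,"dz":0,"yaw":0,"hand":0.5},{"dx":0,"dy":0,"dz":0,"yaw":0,"hand":0.7},{"dx":0,"dy":0,"dz":0,"yaw":0,"hand":1},{"dx":0,"dy":0,"dz":0,"yaw":0,"hand":1},{"dx":0,"dy":0,"dz":0,"yaw":0,"hand":1},{"dx":0,"dy":0,"dz":0,"yaw":0,"hand":1}]' 20
```

```text
clock: 17.02
eef_pos: [0.4477, -0.3057, -0.0216]
tcp_rot: [-179.9, 0.0, 15.1]
contact_force: [-2.0, 3.4, 5.3]
grip_width: 0.574
grasp_force: 20.0
```

```bash
python3 -m handwheel '[{"dx":0,"dy":0,"dz":0.02,"yaw":0,"hand":1},{"dx":0,"dy":0,"dz":0.03,"yaw":0,"hand":1},{"dx":-0.0025,"dy":0.025,"dz":0,"yaw":0,"hand":1},{"dx":-0.0025,"dy":0.025,"dz":0,"yaw":0,"hand":1},{"dx":-0.0025,"dy":0.025,"dz":0,"yaw":0,"hand":1},{"dx":-0.0025,"dy":0.025,"dz":0,"yaw":0,"hand":1},{"dx":-0.0025,"dy":0.025,"dz":0,"yaw":0,"hand":1},{"dx":-0.0025,"dy":0.025,"dz":0,"yaw":0,"hand":1},{"dx":-0.0025,"dy":0.025,"dz":0,"yaw":0,"hand":1},{"dx":-0.002,"dy":0.025,"dz":0,"yaw":0,"hand":1},{"dx":0,"dy":0.025,"dz":0,"yaw":0,"hand":1},{"dx":0,"dy":0.024,"dz":0,"yaw":0,"hand":1},{"dx":0,"dy":0,"dz":0,"yaw":0,"hand":1},{"dx":0,"dy":0,"dz":0,"yaw":0,"hand":1},{"dx":0,"dy":0,"dz":0,"yaw":0,"hand":1}]' 20
python3 - <<'E'
from h import *
t=ctrl.camera("top");s=ctrl.camera("side");e=ctrl.read_state()["eef_pos"];print(e)
b=cv2.resize(s["color"][175:275,200:310],None,fx=5,fy=5,interpolation=cv2.INTER_CUBIC)
cv2.imwrite("pics/g6.png",b[:,:,::-1])
E
```

```text
clock: 18.27
eef_pos: [0.4294, -0.059, 0.0285]
tcp_rot: [179.9, -0.1, 15.0]
contact_force: [-0.0, 0.2, -1.4]
grip_width: 0.57
grasp_force: 20.0
[ 0.4291266  -0.05940479  0.02848793]
```

View pics/g6.png

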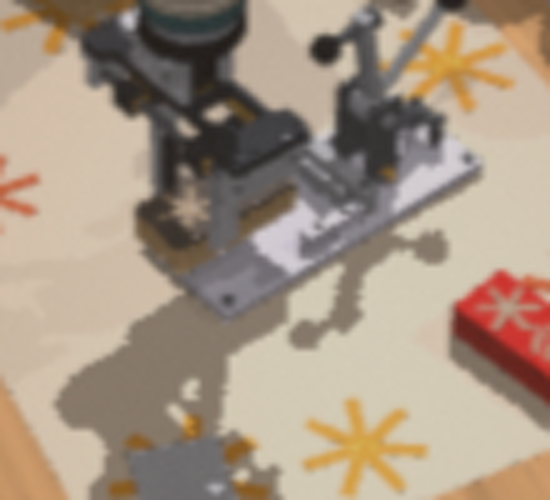

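The block is held level over the bed in front of the rails (block front end ~(295,190), rail ends ~(300,165)/(310,240)). Lower and enter.

```bash
python3 -m handwheel '[{"dx":-0.0007,"dy":0.0025,"dz":-0.015,"yaw":0,"hand":1},{"dx":0,"dy":0,"dz":-0.013,"yaw":0,"hand":1},{"dx":0,"dy":0,"dz":-0.004,"yaw":0,"hand":1},{"dx":0,"dy":0,"dz":-0.003,"yaw":0,"hand":1},{"dx":0,"dy":0,"dz":-0.002,"yaw":0,"hand":1},{"dx":0,"dy":0,"dz":0,"yaw":0,"hand":1},{"dx":0,"dy":0,"dz":0,"yaw":0,"hand":1}]' 20
```

```text
clock: 18.95
eef_pos: [0.4282, -0.0556, -0.0083]
tcp_rot: [180.0, -0.0, 15.0]
contact_force: [0.3, -0.8, -1.5]
grip_width: 0.57
grasp_force: 20.0
```

```bash
python3 -m handwheel '[{"dx":0,"dy":0,"dz":-0.001,"yaw":0,"hand":1},{"dx":0.005,"dy":0.0013,"dz":0,"yaw":0,"hand":1},{"dx":0.005,"dy":0.0013,"dz":0,"yaw":0,"hand":1},{"dx":0.005,"dy":0.0013,"dz":0,"yaw":0,"hand":1},{"dx":0.005,"dy":0.0013,"dz":0,"yaw":0,"hand":1},{"dx":0,"dy":0,"dz":0,"yaw":0,"hand":1}]' 20
python3 -m handwheel '[{"dx":0.004,"dy":0.0011,"dz":0,"yaw":0,"hand":1},{"dx":0.004,"dy":0.0011,"dz":0,"yaw":0,"hand":1},{"dx":0.004,"dy":0.0011,"dz":0,"yaw":0,"hand":1},{"dx":0,"dy":0,"dz":0,"yaw":0,"hand":1}]' 20
```

```text
clock: 19.45
eef_pos: [0.4499, -0.0495, -0.0096]
tcp_rot: [180.0, -0.1, 15.1]
contact_force: [1.6, 0.3, -1.2]
grip_width: 0.573
grasp_force: 20.0
clock: 19.78
eef_pos: [0.4605, -0.0464, -0.0096]
tcp_rot: [-180.0, -0.0, 15.1]
contact_force: [0.1, -0.4, 1.8]
grip_width: 0.572
grasp_force: 20.0
```

```bash
python3 -m handwheel '[{"dx":0.001,"dy":0.00027,"dz":0,"yaw":0,"hand":1},{"dx":0.001,"dy":0.00027,"dz":0,"yaw":0,"hand":1},{"dx":0.001,"dy":0.00027,"dz":0,"yaw":0,"hand":1},{"dx":0,"dy":0,"dz":0,"yaw":0,"hand":1}]'
python3 -m handwheel '[{"dx":0.001,"dy":0.00027,"dz":0,"yaw":0,"hand":1},{"dx":0.001,"dy":0.00027,"dz":0,"yaw":0,"hand":1},{"dx":0.001,"dy":0.00027,"dz":0,"yaw":0,"hand":1},{"dx":0,"dy":0,"dz":0,"yaw":0,"hand":1}]'
```

```text
clock: 20.12
eef_pos: [0.4626, -0.0459, -0.0096]
tcp_rot: [-180.0, 0.0, 15.0]
contact_force: [-2.8, -0.5, 2.6]
grip_width: 0.576
grasp_force: 20.0
clock: 20.45
eef_pos: [0.4661, -0.045, -0.0096]
tcp_rot: [-180.0, -0.0, 15.1]
contact_force: [-2.9, -0.8, 4.3]
grip_width: 0.571
grasp_force: 20.0
```

```bash
python3 -m handwheel '[{"dx":0.001,"dy":0.00027,"dz":0,"yaw":0,"hand":1},{"dx":0.001,"dy":0.00027,"dz":0,"yaw":0,"hand":1},{"dx":0.001,"dy":0.00027,"dz":0,"yaw":0,"hand":1},{"dx":0,"dy":0,"dz":0,"yaw":0,"hand":1}]'
```

```text
clock: 20.78
eef_pos: [0.4691, -0.0442, -0.0096]
tcp_rot: [180.0, -0.0, 15.1]
contact_force: [-3.9, -1.6, 4.9]
grip_width: 0.569
grasp_force: 20.0
```

```bash
python3 -m handwheel '[{"dx":0.001,"dy":0.00027,"dz":0.0004,"yaw":0,"hand":1},{"dx":0.001,"dy":0.00027,"dz":0,"yaw":0,"hand":1},{"dx":0.001,"dy":0.00027,"dz":0,"yaw":0,"hand":1},{"dx":0,"dy":0,"dz":0,"yaw":0,"hand":1}]'
```

```text
clock: 21.12
eef_pos: [0.4731, -0.0432, -0.0093]
tcp_rot: [180.0, -0.1, 15.1]
contact_force: [-0.2, -0.4, -1.8]
grip_width: 0.574
grasp_force: 20.0
```

```bash
python3 -m handwheel '[{"dx":0.001,"dy":0.00027,"dz":0,"yaw":0,"hand":1},{"dx":0.001,"dy":0.00027,"dz":0,"yaw":0,"hand":1},{"dx":0.001,"dy":0.00027,"dz":0,"yaw":0,"hand":1},{"dx":0,"dy":0,"dz":0,"yaw":0,"hand":1}]'
```

```text
clock: 21.45
eef_pos: [0.4739, -0.0428, -0.0094]
tcp_rot: [-180.0, 0.1, 15.0]
contact_force: [-3.1, -0.8, 0.0]
grip_width: 0.575
grasp_force: 20.0
```

```bash
python3 -m handwheel '[{"dx":0.0007,"dy":0.0002,"dz":0,"yaw":0,"hand":1},{"dx":0.0007,"dy":0.0002,"dz":0,"yaw":0,"hand":1},{"dx":0,"dy":0,"dz":0,"yaw":0,"hand":1}]'
```

```text
clock: 21.7
eef_pos: [0.4738, -0.0427, -0.0094]
tcp_rot: [-179.9, 0.2, 15.0]
contact_force: [-6.2, -3.1, 2.2]
grip_width: 0.573
grasp_force: 20.0
```

Contact at about 7 N and no further advance: the block has met the bar. Release, back out, shut the fingers and press gently from behind to seat it square.

```bash
python3 -m handwheel '[{"dx":-0.0005,"dy":-0.0001,"dz":0,"yaw":0,"hand":0.4},{"dx":0,"dy":0,"dz":0,"yaw":0,"hand":0.3},{"dx":0,"dy":0,"dz":0,"yaw":0,"hand":0.25},{"dx":0,"dy":0,"dz":0,"yaw":0,"hand":0.25},{"dx":-0.01,"dy":-0.0027,"dz":0,"yaw":0,"hand":0.25},{"dx":-0.02,"dy":-0.0054,"dz":0,"yaw":0,"hand":0.25},{"dx":-0.02,"dy":-0.0054,"dz":0,"yaw":0,"hand":0.25},{"dx":-0.012,"dy":-0.0035,"dz":0,"yaw":0,"hand":0.25},{"dx":0,"dy":0,"dz":0.002,"yaw":0,"hand":1},{"dx":0,"dy":0,"dz":0,"yaw":0,"hand":1},{"dx":0,"dy":0,"dz":0,"yaw":0,"hand":1},{"dx":0,"dy":0,"dz":0,"yaw":0,"hand":1},{"dx":0,"dy":0,"dz":0,"yaw":0,"hand":1},{"dx":0,"dy":0,"dz":0,"yaw":0,"hand":1},{"dx":0,"dy":0,"dz":0,"yaw":0,"hand":1},{"dx":0,"dy":0,"dz":0,"yaw":0,"hand":1},{"dx":0,"dy":0,"dz":0,"yaw":0,"hand":1}]' 20
```

```text
clock: 23.12
eef_pos: [0.4139, -0.0593, -0.0073]
tcp_rot: [180.0, 0.0, 15.1]
contact_force: [0.2, -0.0, -0.6]
grip_width: 0.147
grasp_force: 0.0
```

```bash
python3 -m handwheel '[{"dx":0.004,"dy":0.001,"dz":0,"yaw":0,"hand":1},{"dx":0.004,"dy":0.001,"dz":0,"yaw":0,"hand":1},{"dx":0.003,"dy":0.0008,"dz":0,"yaw":0,"hand":1},{"dx":0.002,"dy":0.0005,"dz":0,"yaw":0,"hand":1},{"dx":0,"dy":0,"dz":0,"yaw":0,"hand":1}]'
python3 -m handwheel '[{"dx":0.001,"dy":0.00027,"dz":0,"yaw":0,"hand":1},{"dx":0.001,"dy":0.00027,"dz":0,"yaw":0,"hand":1},{"dx":0,"dy":0,"dz":0,"yaw":0,"hand":1}]'
```

```text
clock: 23.53
eef_pos: [0.4276, -0.0559, -0.0073]
tcp_rot: [180.0, -0.0, 15.1]
contact_force: [0.3, -0.1, 0.1]
grip_width: 0.003
grasp_force: 0.0
clock: 23.78
eef_pos: [0.4289, -0.0554, -0.0072]
tcp_rot: [180.0, -0.0, 15.1]
contact_force: [-0.6, -0.1, 0.4]
grip_width: 0.003
grasp_force: 0.0
```

```bash
python3 -m handwheel '[{"dx":0.001,"dy":0.00027,"dz":0,"yaw":0,"hand":1},{"dx":0.001,"dy":0.00027,"dz":0,"yaw":0,"hand":1},{"dx":0,"dy":0,"dz":0,"yaw":0,"hand":1}]'
```

```text
clock: 24.03
eef_pos: [0.431, -0.0549, -0.0072]
tcp_rot: [180.0, -0.0, 15.1]
contact_force: [0.5, -0.6, -0.5]
grip_width: 0.005
grasp_force: 0.0
```

```bash
python3 -m handwheel '[{"dx":0.001,"dy":0.00027,"dz":0,"yaw":0,"hand":1},{"dx":0.001,"dy":0.00027,"dz":0,"yaw":0,"hand":1},{"dx":0,"dy":0,"dz":0,"yaw":0,"hand":1}]'
```

```text
clock: 24.28
eef_pos: [0.4311, -0.0548, -0.0073]
tcp_rot: [-180.0, 0.1, 15.0]
contact_force: [-4.6, -2.7, 3.7]
grip_width: 0.002
grasp_force: 2.4
```

```bash
python3 -m handwheel '[{"dx":0.001,"dy":0.00027,"dz":0,"yaw":0,"hand":1},{"dx":0.001,"dy":0.00027,"dz":0,"yaw":0,"hand":1},{"dx":0,"dy":0,"dz":0,"yaw":0,"hand":1}]'
```

```text
clock: 24.53
eef_pos: [0.4311, -0.0547, -0.0073]
tcp_rot: [-179.9, 0.3, 15.0]
contact_force: [-8.2, -3.3, 7.8]
grip_width: 0.001
grasp_force: 4.6
```

```bash
python3 -m handwheel '[{"dx":0.001,"dy":0.00027,"dz":0,"yaw":0,"hand":1},{"dx":0.001,"dy":0.00027,"dz":0,"yaw":0,"hand":1},{"dx":0,"dy":0,"dz":0,"yaw":0,"hand":1}]'
```

```text
clock: 24.78
eef_pos: [0.431, -0.0547, -0.0074]
tcp_rot: [-179.9, 0.4, 14.9]
contact_force: [-13.1, -4.1, 11.9]
grip_width: 0.004
grasp_force: 6.6
```

Firmly home (block front at jig x ≈ -14 mm). Back off, rise, and go to the knob at the back.

```bash
python3 -m handwheel '[{"dx":-0.01,"dy":-0.0027,"dz":0,"yaw":0,"hand":1},{"dx":-0.015,"dy":-0.004,"dz":0,"yaw":0,"hand":0.9},{"dx":0,"dy":0,"dz":0.03,"yaw":0,"hand":0.35},{"dx":0,"dy":0,"dz":0.035,"yaw":0,"hand":0.35},{"dx":0,"dy":0,"dz":0.035,"yaw":0,"hand":0.35},{"dx":0,"dy":0,"dz":0.035,"yaw":0,"hand":0.35},{"dx":0,"dy":0,"dz":0.035,"yaw":0,"hand":0.35},{"dx":0,"dy":0,"dz":0.035,"yaw":0,"hand":0.35},{"dx":0.03,"dy":0.008,"dz":0.01,"yaw":0,"hand":0.35},{"dx":0.03,"dy":0.008,"dz":0.01,"yaw":0,"hand":0.35},{"dx":0.03,"dy":0.008,"dz":0,"yaw":0,"hand":0.35},{"dx":0.03,"dy":0.008,"dz":0,"yaw":0,"hand":0.35},{"dx":0.03,"dy":0.008,"dz":0,"yaw":0,"hand":0.35},{"dx":0.03,"dy":0.008,"dz":0,"yaw":0,"hand":0.35},{"dx":0.03,"dy":0.008,"dz":0,"yaw":0,"hand":0.35},{"dx":0.03,"dy":0.008,"dz":0,"yaw":0,"hand":0.35},{"dx":0,"dy":0,"dz":0,"yaw":0,"hand":0.35},{"dx":0,"dy":0,"dz":0,"yaw":0,"hand":0.35},{"dx":0,"dy":0,"dz":0,"yaw":0,"hand":0.35}]' 40
```

```text
clock: 26.37
eef_pos: [0.651, 0.0035, 0.2175]
tcp_rot: [180.0, 0.1, 15.0]
contact_force: [-0.4, -0.3, 0.8]
grip_width: 0.653
grasp_force: 0.0
```

Run:
```python
from h import *
t=ctrl.camera("top");s=ctrl.camera("side");e=ctrl.read_state()["eef_pos"]
# square-ness & place of the block: lino corners via dark/brownish mask in side view inside jig
print(e)
J=np.array([.5585,-.0215]);a=np.radians(15.1);R=np.array([[np.cos(a),-np.sin(a)],[np.sin(a),np.cos(a)]])
im=cv2.GaussianBlur(s["color"],(0,0),.7).astype(int)
for y in(-.02,0,.02):
    row=[]
    for x in np.arange(-.14,-.03,.004):
        p=proj(s,[*(J+R@[x,y]),.042]);row.append(int(im[int(round(p[1])),int(round(p[0]))].sum()/3))
    print(y,row)
```

```text
[0.65081204 0.00340607 0.21810272]
-0.02 [106, 94, 87, 80, 78, 82, 96, 98, 111, 109, 105, 97, 108, 109, 121, 110, 99, 98, 97, 95, 103, 104, 115, 108, 108, 108, 115, 111]
0 [161, 108, 89, 82, 82, 89, 97, 103, 116, 116, 131, 131, 142, 144, 132, 128, 117, 117, 111, 116, 123, 124, 127, 127, 127, 124, 124, 124]
0.02 [199, 197, 180, 176, 139, 103, 107, 100, 107, 107, 119, 121, 120, 109, 112, 112, 122, 114, 115, 106, 115, 115, 114, 120, 118, 118, 118, 120]
```

```bash
python3 -m handwheel '[{"dx":0.021,"dy":0.0055,"dz":0,"yaw":0,"hand":0.35},{"dx":0,"dy":0,"dz":-0.025,"yaw":0,"hand":0.35},{"dx":0,"dy":0,"dz":-0.025,"yaw":0,"hand":0.35},{"dx":0,"dy":0,"dz":-0.025,"yaw":0,"hand":0.35},{"dx":0,"dy":0,"dz":-0.025,"yaw":0,"hand":0.35},{"dx":0,"dy":0,"dz":-0.015,"yaw":0,"hand":0.35},{"dx":0,"dy":0,"dz":0,"yaw":0,"hand":0.45},{"dx":0,"dy":0,"dz":0,"yaw":0,"hand":0.6},{"dx":0,"dy":0,"dz":0,"yaw":0,"hand":0.8},{"dx":0,"dy":0,"dz":0,"yaw":0,"hand":1},{"dx":0,"dy":0,"dz":0,"yaw":0,"hand":1},{"dx":0,"dy":0,"dz":0,"yaw":0,"hand":1},{"dx":0,"dy":0,"dz":0,"yaw":0,"hand":1},{"dx":0,"dy":0,"dz":0,"yaw":0,"hand":1}]' 40
```

```text
clock: 27.63
eef_pos: [0.6735, 0.0099, 0.1041]
tcp_rot: [-180.0, -0.1, 15.1]
contact_force: [-1.5, 1.7, 6.4]
grip_width: 0.284
grasp_force: 40.0
```

Good centred grip (same width as at first). Bring the arm forward, in stages.

```bash
cat > arc.py <<'E'
import numpy as np
from cell import ctrl
s=ctrl.read_state();e=s["eef_pos"];d=e[:2]-[.5963,-.0109];x=d@[.9659,.2588];z=e[2]-.035
phi=np.arctan2(x,z);print("theta %.3f r %.4f z_should %.4f y_off %.4f"%(phi+.55,np.hypot(x,z),.035+np.sqrt(.105**2-x*x),d@[-.2588,.9659]))
E
python3 -m handwheel '[{"dx":-0.0034,"dy":-0.0009,"dz":0.0039,"yaw":0,"hand":1},{"dx":-0.0036,"dy":-0.001,"dz":0.0037,"yaw":0,"hand":1},{"dx":-0.0038,"dy":-0.001,"dz":0.0035,"yaw":0,"hand":1},{"dx":-0.004,"dy":-0.0011,"dz":0.0033,"yaw":0,"hand":1},{"dx":-0.0041,"dy":-0.0011,"dz":0.0031,"yaw":0,"hand":1},{"dx":0,"dy":0,"dz":0,"yaw":0,"hand":1}]' 40; python3 arc.py
```

```text
clock: 28.13
eef_pos: [0.6539, 0.0046, 0.1208]
tcp_rot: [-180.0, -0.1, 15.0]
contact_force: [4.1, 1.4, -4.7]
grip_width: 0.281
grasp_force: 40.0
theta 1.157 r 0.1045 z_should 0.1214 y_off 0.0001
```

```bash
python3 -m handwheel '[{"dx":-0.0043,"dy":-0.0011,"dz":0.0029,"yaw":0,"hand":1},{"dx":-0.0044,"dy":-0.0012,"dz":0.0026,"yaw":0,"hand":1},{"dx":-0.0045,"dy":-0.0012,"dz":0.0024,"yaw":0,"hand":1},{"dx":-0.0046,"dy":-0.0012,"dz":0.0022,"yaw":0,"hand":1},{"dx":-0.0047,"dy":-0.0013,"dz":0.0019,"yaw":0,"hand":1},{"dx":-0.0048,"dy":-0.0013,"dz":0.0017,"yaw":0,"hand":1},{"dx":0,"dy":0,"dz":0,"yaw":0,"hand":1}]' 40; python3 arc.py
```

```text
clock: 28.72
eef_pos: [0.6254, -0.003, 0.1346]
tcp_rot: [-179.9, 0.0, 15.0]
contact_force: [2.5, 2.3, -0.6]
grip_width: 0.28
grasp_force: 40.0
theta 0.844 r 0.1041 z_should 0.1356 y_off 0.0001
```

```bash
python3 -m handwheel '[{"dx":-0.0049,"dy":-0.0013,"dz":0.0016,"yaw":0,"hand":1},{"dx":-0.0049,"dy":-0.0013,"dz":0.0013,"yaw":0,"hand":1},{"dx":-0.005,"dy":-0.0013,"dz":0.001,"yaw":0,"hand":1},{"dx":-0.005,"dy":-0.0013,"dz":0.0008,"yaw":0,"hand":1},{"dx":0,"dy":0,"dz":0,"yaw":0,"hand":1}]' 40; python3 arc.py
```

```text
clock: 29.13
eef_pos: [0.6051, -0.0085, 0.1392]
tcp_rot: [-179.9, 0.1, 15.0]
contact_force: [0.7, 2.2, 3.2]
grip_width: 0.279
grasp_force: 40.0
theta 0.637 r 0.1046 z_should 0.1396 y_off 0.0001
```

```bash
python3 -m handwheel '[{"dx":-0.004,"dy":-0.0011,"dz":0.0003,"yaw":0,"hand":1},{"dx":-0.004,"dy":-0.0011,"dz":0.0001,"yaw":0,"hand":1},{"dx":-0.004,"dy":-0.0011,"dz":-0.0001,"yaw":0,"hand":1},{"dx":-0.004,"dy":-0.0011,"dz":-0.0002,"yaw":0,"hand":1},{"dx":0,"dy":0,"dz":0,"yaw":0,"hand":1}]' 40; python3 arc.py
```

```text
clock: 29.55
eef_pos: [0.5894, -0.0128, 0.1397]
tcp_rot: [-179.9, 0.1, 15.0]
contact_force: [-2.9, 2.4, 10.5]
grip_width: 0.278
grasp_force: 40.0
theta 0.482 r 0.1050 z_should 0.1398 y_off -0.0000
```

```bash
python3 -m handwheel '[{"dx":-0.004,"dy":-0.0011,"dz":0.0004,"yaw":0,"hand":1},{"dx":-0.004,"dy":-0.0011,"dz":-0.0003,"yaw":0,"hand":1},{"dx":-0.004,"dy":-0.0011,"dz":-0.0006,"yaw":0,"hand":1},{"dx":-0.004,"dy":-0.0011,"dz":-0.0008,"yaw":0,"hand":1},{"dx":0,"dy":0,"dz":0,"yaw":0,"hand":1}]' 40; python3 arc.py
```

```text
clock: 29.97
eef_pos: [0.5707, -0.0177, 0.1375]
tcp_rot: [-179.9, 0.3, 15.0]
contact_force: [-5.7, 1.7, 8.3]
grip_width: 0.276
grasp_force: 40.0
theta 0.297 r 0.1058 z_should 0.1366 y_off 0.0001
```

```bash
python3 -m handwheel '[{"dx":-0.0039,"dy":-0.001,"dz":-0.0012,"yaw":0,"hand":1},{"dx":-0.0038,"dy":-0.001,"dz":-0.0014,"yaw":0,"hand":1},{"dx":0,"dy":0,"dz":0,"yaw":0,"hand":1}]' 40; python3 arc.py
python3 -m handwheel '[{"dx":-0.0025,"dy":-0.0007,"dz":-0.001,"yaw":0,"hand":1},{"dx":-0.0025,"dy":-0.0007,"dz":-0.001,"yaw":0,"hand":1},{"dx":0,"dy":0,"dz":0,"yaw":0,"hand":1}]' 40; python3 arc.py
```

```text
clock: 30.22
eef_pos: [0.562, -0.02, 0.135]
tcp_rot: [-179.8, 0.4, 15.0]
contact_force: [-8.4, 1.6, 11.0]
grip_width: 0.276
grasp_force: 40.0
theta 0.209 r 0.1061 z_should 0.1338 y_off 0.0001
clock: 30.47
eef_pos: [0.5564, -0.0215, 0.1329]
tcp_rot: [-179.8, 0.5, 15.0]
contact_force: [-9.0, 1.3, 12.9]
grip_width: 0.278
grasp_force: 40.0
theta 0.151 r 0.1062 z_should 0.1315 y_off 0.0001
```

```bash
python3 -m handwheel '[{"dx":-0.0015,"dy":-0.0004,"dz":-0.0005,"yaw":0,"hand":1},{"dx":-0.0015,"dy":-0.0004,"dz":-0.0005,"yaw":0,"hand":1},{"dx":0,"dy":0,"dz":0,"yaw":0,"hand":1}]' 40; python3 arc.py
```

```text
clock: 30.72
eef_pos: [0.5533, -0.0223, 0.1316]
tcp_rot: [-179.8, 0.5, 15.0]
contact_force: [-10.0, 1.2, 10.3]
grip_width: 0.277
grasp_force: 40.0
theta 0.118 r 0.1064 z_should 0.1301 y_off 0.0001
```

```bash
python3 -m handwheel '[{"dx":-0.0012,"dy":-0.0003,"dz":-0.0005,"yaw":0,"hand":1},{"dx":-0.0012,"dy":-0.0003,"dz":-0.0005,"yaw":0,"hand":1},{"dx":0,"dy":0,"dz":0,"yaw":0,"hand":1}]' 40; python3 arc.py
```

```text
clock: 30.97
eef_pos: [0.5507, -0.023, 0.1304]
tcp_rot: [-179.8, 0.5, 15.0]
contact_force: [-9.0, 0.9, 9.6]
grip_width: 0.278
grasp_force: 40.0
theta 0.091 r 0.1064 z_should 0.1288 y_off 0.0001
```

```bash
python3 -m handwheel '[{"dx":-0.001,"dy":-0.0003,"dz":-0.0004,"yaw":0,"hand":1},{"dx":-0.001,"dy":-0.0003,"dz":-0.0004,"yaw":0,"hand":1},{"dx":0,"dy":0,"dz":0,"yaw":0,"hand":1}]' 40; python3 arc.py
```

```text
clock: 31.22
eef_pos: [0.5487, -0.0236, 0.1293]
tcp_rot: [-179.8, 0.6, 15.0]
contact_force: [-8.2, -0.8, 7.1]
grip_width: 0.278
grasp_force: 40.0
theta 0.068 r 0.1064 z_should 0.1277 y_off 0.0001
```

```bash
python3 -m handwheel '[{"dx":-0.001,"dy":-0.0003,"dz":-0.0004,"yaw":0,"hand":1},{"dx":-0.001,"dy":-0.0003,"dz":-0.0004,"yaw":0,"hand":1},{"dx":0,"dy":0,"dz":0,"yaw":0,"hand":1}]' 40; python3 arc.py
```

```text
clock: 31.47
eef_pos: [0.5466, -0.0241, 0.1282]
tcp_rot: [-179.8, 0.6, 15.0]
contact_force: [-8.9, -0.0, 3.9]
grip_width: 0.278
grasp_force: 40.0
theta 0.046 r 0.1065 z_should 0.1266 y_off 0.0001
```

```bash
python3 -m handwheel '[{"dx":-0.001,"dy":-0.0003,"dz":-0.0005,"yaw":0,"hand":1},{"dx":-0.001,"dy":-0.0003,"dz":-0.0005,"yaw":0,"hand":1},{"dx":0,"dy":0,"dz":0,"yaw":0,"hand":1}]' 40; python3 arc.py
```

```text
clock: 31.72
eef_pos: [0.5445, -0.0247, 0.127]
tcp_rot: [-179.8, 0.6, 15.0]
contact_force: [-7.9, -0.6, 3.7]
grip_width: 0.282
grasp_force: 40.0
theta 0.023 r 0.1065 z_should 0.1253 y_off 0.0001
```

Run:
```python
from h import *
t=ctrl.camera("top");s=ctrl.camera("side")
J=np.array([.5585,-.0215]);a=np.radians(15.1);R=np.array([[np.cos(a),-np.sin(a)],[np.sin(a),np.cos(a)]])
# foot: dark rubber blob on block in top & side view; list dark blobs near predicted foot
for n,c in(("top",t),("side",s)):
    p=proj(c,[*(J+R@[-.045,0]),.05]);q=proj(c,[*(J+R@[-.035,0]),.05]);h=proj(c,[*(J+R@[-.045,0]),.07]);k=proj(c,[*(J+R@[-.017,0]),.168]);print(n,"foot@-45,z50",p.round(1),"@-35",q.round(1),"z70",h.round(1),"knob",k.round(1))
    r0,c0=int(p[1])-22,int(p[0])-22
    g=c["color"][r0:r0+36,c0:c0+44].max(2)
    print("origin",c0,r0)
    for r in range(0,36,1): print("".join("#" if v<60 else "+" if v<90 else "." if v<140 else " " for v in g[r]))
```

```text
top foot@-45,z50 [251.7 186.1] @-35 [250.8 183.1] z70 [251.7 184.8] knob [248.3 167.7]
origin 229 164
####+##+#######+++++++++++++#####++.        
##+++++########++++++####+++##++...         
+.....+########+++#####+++++++....          
......++##############+++++++...  ..        
....++++#########+++++.....+++..  ....      
+++++...+#######+............+..  .. ..     
++..   .+####+++.     .......+..    ...     
..      .++......     ......+....  ..       
        .........     ...++++..    . .....  
       ...   ....      .++..+.       ..  .  
       ...   .....     ....++.....  .. .. . 
       .......+++.     ...+++.....  .. . .. 
       .....++++..     ....++.....      . . 
       ...+++......     ...++.... .    .  ..
         ..++....+.     ...+++.   .  .. . . 
           ......+..    ...+++.       . .   
           .++......  ......++..            
           ..++.............+++.      .. .  
         .. .+++............+++....   ..    
            .++.......+.++...++.....     . .
             .++......++.....++.....   .....
             .++.....+++++...+++...    ..   
        
[... 1642 characters left out ...]
++++.......++.......+##++
                 .+####+........+......+#+..
               ...+#####.... ...++.....++++.
             .....+####+. ..   .+++...+++++.
            .......####+.    .++++++..++....
          .........+##+.  ...+++++++++......
         .... ....+++++....+++++..+++++.....
      .. ...  ....+++++..+++++....++....... 
     .....        .++++++++++.....+........ 
   ........     ...++++++++.................
   ......       ...++++++........ ..........
   ..... ...  ..  .++++.....................
   .+.......  .....+++......................
   .........  ....++........................
   .........................................
   .....++.....++...........................
```

Run:
```python
from h import *
s=ctrl.camera("side")["color"];o=cv2.imread("pics/side0.png")[:,:,::-1]
for im in(o,s):
    g=im[203:220,248:262].max(2)
    for r in range(17): print(203+r,"".join("#" if v<60 else "+" if v<90 else "." if v<140 else " " for v in g[r]))
    w=np.clip(70-g.astype(float),0,None)[3:];yy,xx=np.mgrid[206:220,248:262];print((w*xx).sum()/w.sum(),(w*yy).sum()/w.sum(),w.sum())
```

```text
203       .++..  .
204       ++++....
205      .++++...+
206       .+......
207       .+......
208        +++.++.
209    .  .+++.+++
210    ...+##++.++
211     .+####+..+
212 ....+#####+...
213 .....+###+....
214 .......++.  ..
215  ..     .     
216               
217               
218               
219               
255.31768953068593 211.51985559566788 277.0
203       .++++...
204       ...+....
205        .++...+
206        +++...+
207       .++.....
208     .++++.....
209    .+####+....
210  ...+#####....
211 ....+####+. ..
212 .....####+.   
213 .....+##+.  ..
214 ....+++++....+
215 ....+++++...++
216     .+++++++++
217   ...++++++++.
218   ...++++++...
219 ..  .++++.....
254.89277899343546 211.6805251641138 457.0
```

```bash
python3 -m handwheel '[{"dx":-0.001,"dy":-0.0003,"dz":-0.0005,"yaw":0,"hand":1},{"dx":0,"dy":0,"dz":0,"yaw":0,"hand":1},{"dx":0,"dy":0,"dz":0,"yaw":0,"hand":1}]' 40; python3 arc.py
```

```text
clock: 32.12
eef_pos: [0.5438, -0.0249, 0.1267]
tcp_rot: [-179.8, 0.6, 15.0]
contact_force: [-6.7, 0.0, 3.1]
grip_width: 0.279
grasp_force: 40.0
theta 0.015 r 0.1065 z_should 0.1249 y_off 0.0001
```

```bash
python3 -m handwheel '[{"dx":-0.001,"dy":-0.0003,"dz":-0.0005,"yaw":0,"hand":1},{"dx":0,"dy":0,"dz":0,"yaw":0,"hand":1},{"dx":0,"dy":0,"dz":0,"yaw":0,"hand":1}]' 40; python3 arc.py
```

```text
clock: 32.37
eef_pos: [0.5437, -0.0249, 0.1266]
tcp_rot: [-179.8, 0.5, 15.0]
contact_force: [-7.0, 1.4, 6.6]
grip_width: 0.279
grasp_force: 40.0
theta 0.014 r 0.1065 z_should 0.1248 y_off 0.0001
```

The knob has stopped moving: the foot is on the block. Now ease the remaining hold-back force off.

```bash
python3 -m handwheel '[{"dx":-0.001,"dy":-0.0003,"dz":0.0003,"yaw":0,"hand":1},{"dx":-0.001,"dy":-0.0003,"dz":0.0003,"yaw":0,"hand":1},{"dx":0,"dy":0,"dz":0,"yaw":0,"hand":1},{"dx":0,"dy":0,"dz":0,"yaw":0,"hand":1}]' 40; python3 arc.py
```

```text
clock: 32.7
eef_pos: [0.5444, -0.0248, 0.1269]
tcp_rot: [-179.9, 0.2, 15.0]
contact_force: [-4.7, 0.3, -2.5]
grip_width: 0.281
grasp_force: 40.0
theta 0.021 r 0.1065 z_should 0.1252 y_off -0.0000
```

```bash
python3 -m handwheel '[{"dx":-0.001,"dy":-0.0003,"dz":-0.0004,"yaw":0,"hand":1},{"dx":-0.001,"dy":-0.0003,"dz":0,"yaw":0,"hand":1},{"dx":0,"dy":0,"dz":0,"yaw":0,"hand":1},{"dx":0,"dy":0,"dz":0,"yaw":0,"hand":1}]' 40; python3 arc.py
```

```text
clock: 33.03
eef_pos: [0.5446, -0.0248, 0.127]
tcp_rot: [-180.0, 0.0, 15.1]
contact_force: [-0.7, 2.6, -9.0]
grip_width: 0.282
grasp_force: 40.0
theta 0.023 r 0.1064 z_should 0.1253 y_off -0.0001
```

```bash
python3 -m handwheel '[{"dx":0,"dy":0,"dz":-0.0004,"yaw":0,"hand":1},{"dx":0,"dy":0,"dz":0,"yaw":0,"hand":1},{"dx":0,"dy":0,"dz":0,"yaw":0,"hand":1}]' 40; python3 arc.py
```

```text
clock: 33.28
eef_pos: [0.5445, -0.0248, 0.1269]
tcp_rot: [-180.0, 0.0, 15.1]
contact_force: [-2.3, 2.9, -6.8]
grip_width: 0.281
grasp_force: 40.0
theta 0.022 r 0.1064 z_should 0.1253 y_off -0.0001
```

```bash
python3 -m handwheel '[{"dx":0,"dy":0,"dz":-0.0006,"yaw":0,"hand":1},{"dx":-0.0005,"dy":-0.0001,"dz":-0.0004,"yaw":0,"hand":1},{"dx":0,"dy":0,"dz":0,"yaw":0,"hand":1},{"dx":0,"dy":0,"dz":0,"yaw":0,"hand":1}]' 40; python3 arc.py
```

```text
clock: 33.62
eef_pos: [0.5441, -0.0249, 0.1266]
tcp_rot: [-179.9, -0.0, 15.1]
contact_force: [-4.5, 2.9, -1.6]
grip_width: 0.276
grasp_force: 40.0
theta 0.017 r 0.1064 z_should 0.1250 y_off -0.0001
```

```bash
python3 -m handwheel '[{"dx":-0.001,"dy":-0.0003,"dz":-0.0004,"yaw":0,"hand":1},{"dx":-0.001,"dy":-0.0003,"dz":-0.0003,"yaw":0,"hand":1},{"dx":0,"dy":0,"dz":0,"yaw":0,"hand":1},{"dx":0,"dy":0,"dz":0,"yaw":0,"hand":1}]' 40; python3 arc.py
```

```text
clock: 33.95
eef_pos: [0.5441, -0.025, 0.1266]
tcp_rot: [-180.0, -0.2, 15.1]
contact_force: [-1.9, 5.1, -0.7]
grip_width: 0.281
grasp_force: 40.0
theta 0.017 r 0.1063 z_should 0.1250 y_off -0.0001
```

```bash
python3 -m handwheel '[{"dx":-0.0007,"dy":0.003,"dz":0,"yaw":0,"hand":1},{"dx":0,"dy":0,"dz":0,"yaw":0,"hand":1},{"dx":0,"dy":0,"dz":0,"yaw":0,"hand":1}]' 20; python3 arc.py
```

```text
clock: 34.2
eef_pos: [0.5436, -0.0252, 0.1265]
tcp_rot: [179.8, -0.2, 15.0]
contact_force: [0.9, -2.5, -0.1]
grip_width: 0.28
grasp_force: 20.0
theta 0.012 r 0.1065 z_should 0.1247 y_off -0.0002
```

Near zero force. Open, rise and retreat clear.

```bash
python3 -m handwheel '[{"dx":0,"dy":-0.001,"dz":0,"yaw":0,"hand":0.65},{"dx":0,"dy":0,"dz":0,"yaw":0,"hand":0.5},{"dx":0,"dy":0,"dz":0,"yaw":0,"hand":0.4},{"dx":0,"dy":0,"dz":0,"yaw":0,"hand":0.3},{"dx":0,"dy":0,"dz":0,"yaw":0,"hand":0.3},{"dx":0,"dy":0,"dz":0,"yaw":0,"hand":0.3},{"dx":0,"dy":0,"dz":0.02,"yaw":0,"hand":0.3},{"dx":0,"dy":0,"dz":0.03,"yaw":0,"hand":0.3},{"dx":0,"dy":0,"dz":0.03,"yaw":0,"hand":0.3},{"dx":0,"dy":0,"dz":0.03,"yaw":0,"hand":0.3},{"dx":-0.02,"dy":0.03,"dz":0,"yaw":0,"hand":0.3},{"dx":-0.02,"dy":0.03,"dz":0,"yaw":0,"hand":0.3},{"dx":-0.02,"dy":0.03,"dz":0,"yaw":0,"hand":0.3},{"dx":-0.02,"dy":0.03,"dz":0,"yaw":0,"hand":0.3},{"dx":-0.01,"dy":0.035,"dz":0,"yaw":0,"hand":0.3},{"dx":-0.01,"dy":0.035,"dz":0,"yaw":0,"hand":0.3},{"dx":0,"dy":0.035,"dz":0,"yaw":0,"hand":0.3},{"dx":0,"dy":0.035,"dz":0,"yaw":0,"hand":0.3},{"dx":0,"dy":0,"dz":0,"yaw":0,"hand":0.3},{"dx":0,"dy":0,"dz":0,"yaw":0,"hand":0.3}]' 20
python3 - <<'E'
from h import *
t=ctrl.camera("top");s=ctrl.camera("side");print(ctrl.read_state()["eef_pos"])
J=np.array([.5585,-.0215]);a=np.radians(15.1);R=np.array([[np.cos(a),-np.sin(a)],[np.sin(a),np.cos(a)]]);im=s["color"]
g=im[203:220,248:262].max(2)
for r in range(17): print(203+r,"".join("#" if v<60 else "+" if v<90 else "." if v<140 else " " for v in g[r]))
k={}
for n,c,(r0,r1,c0,c1) in(("top",t,(152,182,240,262)),("side",s,(172,196,252,276))):
    for lab,I in(("old",cv2.imread(f"pics/{n}0.png")[:,:,::-1]),("new",c["color"])):
        m=(I[r0:r1,c0:c1].max(2)<75).astype(np.uint8);q,l,st,ce=cv2.connectedComponentsWithStats(m);i=1+st[1:,4].argmax();print(n,lab,st[i,2:],(ce[i]+[c0,r0]).round(1));k[n+lab]=ce[i]+[c0,r0]
for lab in("old","new"):
    X=tri(t,k["top"+lab],s,k["side"+lab]);print(lab,X,R.T@(X[:2]-J))
# other things: changed pixels in the top view away from robot/jig
d=np.abs(t["color"].astype(int)-cv2.imread("pics/top0.png")[:,:,::-1]).sum(2)
for nm,(r0,r1,c0,c1) in dict(square=(185,220,128,164),brayer=(112,168,100,138),tub=(105,135,135,168),gouge=(120,160,145,192),pot=(100,128,292,315),squeegee=(106,172,352,394),knife=(225,255,300,375),red=(138,170,290,332)).items(): print(nm,(d[r0:r1,c0:c1]>120).mean().round(3),end=" ")
E
```

```text
clock: 35.87
eef_pos: [0.441, 0.2379, 0.2349]
tcp_rot: [180.0, 0.0, 15.3]
contact_force: [-0.4, -0.2, -0.4]
grip_width: 0.703
grasp_force: 0.0
[0.44147943 0.23488058 0.2353803 ]
203       +++++...
204       ...++++.
205       ..++..++
206        +++...+
207       .++.....
208     ..+++.....
209    ..+###+....
210  ...+#####....
211 ....+#####. ..
212 .....####+..  
213 ....++##+.  ..
214 ....+++++....+
215 ....+++++..+++
216     .+++++++++
217   ...++++++++.
218   ...++++++...
219 ..  .++++.....
top old [10 13 88] [249.4 166. ]
top new [10 10 75] [248.3 163.9]
side old [ 5  6 27] [263.1 183.6]
side new [ 6  7 30] [264.8 182. ]
old [ 0.54477804 -0.0286078   0.16835711] [-0.01509979 -0.00328776]
new [ 0.55143047 -0.02597678  0.17087443] [-0.00799166 -0.00248057]
square 0.253 brayer 0.049 tub 0.0 gouge 0.0 pot 0.0 squeegee 0.0 knife 0.0 red 0.0
```

The knob sits 7 mm further forward on its arc than at the start (theta ≈ 0.09), so the foot bears on the block. One last check of the block's position.

Run:
```python
from h import *
t=ctrl.camera("top");J=np.array([.5585,-.0220]);a=np.radians(15.1);R=np.array([[np.cos(a),-np.sin(a)],[np.sin(a),np.cos(a)]])
g=cv2.cvtColor(t["color"],cv2.COLOR_RGB2GRAY).astype(np.float32)
for y in(-.02,-.01,.01,.02):
    xs=np.arange(-.15,-.10,.0005);P=np.array([proj(t,[*(J+R@[x,y]),.042]) for x in xs],np.float32)
    v=cv2.remap(g,P[None,:,0],P[None,:,1],1)[0];v=np.convolve(v,np.ones(5)/5,"same")[3:-3];i=np.gradient(v).argmin();print(y,"rear edge",xs[3+i].round(4))
for x in(-.11,-.08,-.065):
    ys=np.arange(-.04,.04,.0005);P=np.array([proj(t,[*(J+R@[x,y]),.042]) for y in ys],np.float32)
    v=np.convolve(cv2.remap(g,P[None,:,0],P[None,:,1],1)[0],np.ones(5)/5,"same");d=np.gradient(v);h=len(ys)//2;print(x,"sides",ys[3+d[3:h].argmin()],ys[h+d[h:-3].argmax()])
```

```text
-0.02 rear edge -0.1245
-0.01 rear edge -0.124
0.01 rear edge -0.1225
0.02 rear edge -0.1255
-0.11 sides -0.02699999999999999 0.02700000000000006
-0.08 sides -0.02649999999999999 0.02800000000000006
-0.065 sides -0.024999999999999988 0.03600000000000007
```

The block is square, centred and home, with its rear edge at about -124 mm, as felt. Handing in.

```bash
python3 -c "
from cell import ctrl
print(ctrl.sign_off())"
```

```text
the job is handed in; nothing more can be done
None
```

The long lino block is clamped in the jig, pressed home against the stop bar, with the hold-down arm lowered under control and bearing on it by its spring; the job is handed in at about 36 s, though the image check could not confirm the square block and brayer (no move went near either).

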